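# Free the jammed studs from the tube into the stud box

## Robot

A 6-joint arm with a two-finger parallel gripper is mounted at the origin on the work surface. World frame = base frame: x ahead of the robot, y to its left, z up, the work surface at z = 0. Lengths are in m, angles in rad, forces in N, time in s.
With the tool pointing down it reaches from about 0.4 to 0.825 m from the base axis. Payload 7 kg.
Tool frame: the origin (TCP) lies at the very end of the fingers, on their centre line; the grasp point (between the pads) lies 19 mm behind it; x points along the fingers, y is the direction in which the jaws open and shut, and the axes are right-handed (so a half turn about x gives the same grasp; the last joint's range is limited). The gripper opens to 88 mm and grips with 3 to 60 N. Pads are 19 mm wide; open, the fingers measure 130 mm over their backs; the gripper's body (78 mm by 193 mm) begins 47 mm behind the grasp point.
Start: joints at [-0.905, 0.359, 0.012, 0, -1.224, -0.288], TCP at [0.249, -0.627, 0.203] pointing down, gripper open.
Joint ranges: [-3.07, 3.07], [-1.43, 2.12], [-1.02, 1.25], [-3.03, 1.67], [-3.05, -0], [-3.03, 3.03]. Speed limits (rad/s): [2.39, 2.39, 3.01, 3.14, 3.14, 3.14].

## Interface

Orientations are given as a 3x3 rotation matrix whose columns are the frame's x, y, z axes.
In Python, from workcell import robot gives the robot as it stands.
- The arm moves only by the tool arm_command, never from a script. Its argument "moves" is a list of rows, each a list of 6 numbers: the shift along the tool's x, y, z in m, then the turn, a rotation vector about the tool's x, y, z in rad. A call has exactly 5 rows; each row is the pose to reach, as a shift and turn from the pose measured when the call began, along the tool's axes at that moment; what a row does not reach only later rows make up. A row lasts 1/12 s, in which the tool goes at most 41.7 mm and 7.16 degrees, less where a joint would pass 70% of its speed; a pose out of reach is approached as far as the arm can. A call with a gripper value outside its range is refused whole. "grip" is the opening, from 0 (shut) to 1 (fully open), set as the call begins (left out, the last holds). The fingers move at their own pace and stop on an object; "force" is the grip in N (left out, the last holds). Time passes only in rows, so rows that repeat a pose let the fingers close, or fill a call up. It gives the time, the measured TCP pose, the force and the opening at its end, in the units of the state.
- robot.get_obs(): the state, without advancing time (a new reading comes with each control period).
- robot.capture(name): name is "side" or "top" or "wrist"; returns a dict with "image" (480x640x3 uint8, blue, green, red), "fx", "fy", "cx", "cy" (pixels), "world_to_cam" (4x4, takes a point from world to camera coordinates); the wrist camera has in their place "mount" (4x4, takes a point from camera to tool coordinates, whose origin is the TCP and whose axes are the tool frame's). Camera axes: x right, y down, z forward; pixel columns grow to the right and rows downward; lengths in m; the calibration is good to about 2 mm. The wrist camera is an equidistant fisheye: a pixel r from the principal point sees the ray r / f radians off the axis. A picture is of the moment at which its call begins: read the wrist's pose just before it. There is no depth.
- robot.job_done(): hands the job in, once; it reports no verdict.
The state is a dict: "clock": time; "joints": joint angles; "qvel": joint speeds; "effort": joint torques, N m; "ee_pos": TCP position; "orientation": TCP orientation; "ft_force": force on the tool from outside, world axes, zero at the start; "moment": the same for the moment, N m; "opening": finger opening in m.
Only numpy, scipy, OpenCV 4.12 (cv2) and the standard library are available. Lean on these libraries where they do the work, as an engineer would, in place of code of your own. Each camera call takes 0.05 s, during which the arm holds its last target.

## Task

A fat brass stud is wedged in the neck of the clear tube and traps two smaller ones behind it. Slide the red cover of the stud box fully open, tip the tube mouth-down over the box and tap its blue rim on the steel edge until all three studs have dropped into the box; then lay the empty tube back in its cradle and slide the cover fully shut. Leave the other things on the bench where they are.

Things in the scene. Friction and masses are not known exactly. Their poses are not given: they have to be found in the camera images.
- stud_box: wooden stud box fixed to the bench (yaw varies). Origin: underside, centre of its stud compartment. Compartment inside 96 mm in x (-48 to +48), 110 mm in y, floor at z 5 mm, walls to z 45 mm. Its -x end (towards the robot) carries on to x = -135 mm as an open-topped bay over which the cover slides. +x is the end with the steel edge.
- tap_edge: steel plate 8 mm thick (x) and 120 mm wide (y) standing upright as the +x end of the stud box, fixed, hard; its top edge is 65 mm above the bench, 20 mm above the box walls. Origin: middle of the top edge; axes as the box.
- cover (a joint): how far the red sliding cover (4 mm thick, top face 49.5 mm above the bench, with an upright flange 4 mm thick to 73.5 mm above the bench along its edge nearest the steel edge) is open, m: 0 shut, 0.085 fully open; it slides to the box's -x (towards the robot) with about 1.5 N friction plus light damping and stays where left.
- cover_knob (a point): centre of the black knob on the cover, 24 x 24 mm, 28 mm tall (63.5 mm above the bench, knob top at 77.5 mm); axes as the box. When the cover is shut it is 42 mm from the middle of the steel edge. It moves with the cover.
- cradle: dark wooden cradle fixed to the bench (yaw varies). Origin: centre of its underside. Two cross bars at x = +-34 mm (12 mm thick) whose tops, 30 mm above the bench, carry the tube along the cradle's x; a post 10 mm higher at each bar end leaves 44 mm between them for the 36 mm tube. Between the bars there is 56 mm of room for fingers, above a base 8 mm thick.
- tube: clear square tube, 36 x 36 mm outside, 100 mm long, bore 20 mm, 0.13 kg plus 70 g of studs. Origin at its centre; x runs from the open mouth (-50 mm) to the closed end (+50 mm). The last 5 mm at the mouth is a blue square rim 48 x 48 mm; black rubber grip strips on both sides. It starts lying in the cradle (centre 48 mm above the bench), mouth roughly towards the robot, z up.
- tube_mouth (a point): centre of the tube's open mouth, in the plane of the rim. Taps can turn the tube in the fingers: grip it firmly (about 80 N), 10 to 15 mm towards the mouth from its centre, and let the rim come down only 2 to 4 mm past first touch, best along the line from the grasp to the low edge of the rim.
- big_stud: brass stud 17 mm across, 16 mm long, wedged between two rubber lips in the neck, its centre 12 mm behind the mouth (x = -38 mm in the tube). Origin at its centre, x along its axis. It does not slide by tipping alone: with the mouth tipped down 40 to 50 degrees, each brisk tap of the rim (about 0.2 m/s or faster) shifts it a little; after about 12 mm in all (two to six taps) it is free, slides out and the others follow.
- stud_b: brass stud with domed ends, 13 mm across, 22 mm long, loose behind the big one. Origin at its centre
- stud_c: like stud_b
- paint_tin: steel tin with a red band, 76 mm across, 95 mm tall, standing; leave alone
- glue_jar: small white jar with a yellow cap, 54 mm across, 65 mm tall, standing between box and cradle; leave alone
- hammer: hammer lying flat, 200 mm long; leave alone
- brush: flat brush lying, 200 mm long; leave alone
- wax_block: dark block 60 x 40 x 25 mm between box and cradle; leave alone
- awl: awl with a wooden handle, 150 mm long, lying flat; leave alone
Mind the look-alikes: they are no part of the job. Leave any pink look-alike of the cradle alone.

How it is judged:
On the way, in this order (a step that is already met when the one before it is completed fails the run):
1. the cover is slid fully open (at least 70 of its 85 mm) (value of joint cover above 0.07 m), for 0.2 s.
2. the tube, its mouth tipped down at least 15 degrees and the big stud still inside, is tapped with its rim on the steel edge (over 2 N) (contact force between tube and tap_edge above 2 N and angle between tube's own x axis and vertical below 1.31 rad and x of tube_mouth in the frame of tap_edge between -0.045 and 0.045 m and z of tube_mouth in the frame of tap_edge below 0.045 m and x of big_stud in the frame of tube above -0.052 m).
3. all three studs lie in the compartment of the stud box (x of big_stud in the frame of stud_box between -0.048 and 0.048 m and y of big_stud in the frame of stud_box between -0.055 and 0.055 m and z of big_stud in the frame of stud_box between 0 and 0.04 m and x of stud_b in the frame of stud_box between -0.048 and 0.048 m and y of stud_b in the frame of stud_box between -0.055 and 0.055 m and z of stud_b in the frame of stud_box between 0 and 0.04 m and x of stud_c in the frame of stud_box between -0.048 and 0.048 m and y of stud_c in the frame of stud_box between -0.055 and 0.055 m and z of stud_c in the frame of stud_box between 0 and 0.04 m), for 0.2 s.
4. the tube lies back in its cradle (x of tube in the frame of cradle between -0.02 and 0.02 m and y of tube in the frame of cradle between -0.008 and 0.008 m and z of tube in the frame of cradle between 0.043 and 0.053 m and angle between the x axis of tube and the x axis of cradle, either way round below 0.2 rad), for 0.2 s.
At the end, for the whole second after the job is handed in: all three studs inside the stud box's compartment, below its walls; the tube lying in its cradle (centre within 20 mm along it, 8 mm across and 5 mm in height of its place, in line within 0.2 rad, either way round); the cover shut to within 5 mm; no bystander moved by over 30 mm (all of step 3 and all of step 4 and value of joint cover below 0.005 m); the robot touches nothing.
It fails at once if one of the six bystanders is moved by more than 30 mm (distance of any of paint_tin, glue_jar, hammer, brush, wax_block, awl from where it was at the start of the episode above 0.03 m).
It also fails if it takes over 67 s, if anything falls off the work surface, if the arm or the gripper's body presses on something with over 40 N, if the wrist force passes 120 N, or if a joint passes its speed limit or range.

## Working session

There is one attempt and no reset: what is moved stays moved. The work goes in short steps, Python scripts to look and compute and a tool call to move; the robot and the scene stay as the last step left them, time stands still between calls to the robot, and variables do not carry over. Pictures are saved under pics/ and viewed, and the job is handed in when it is done.

Besides the shell and the picture viewer there is one more tool, called after "Call:" by a JSON object that holds its "api" and its "payload", one argument or row to a line. arm_command: Moves the arm, as the interface text tells. Its arguments: {"type":"object","properties":{"moves":{"type":"array","items":{"type":"array","items":{"type":"number"}}},"grip":{"type":"number"},"force":{"type":"number"}},"required":["moves"]}

```bash
ls; mkdir -p pics; cat > h.py <<'E'
import numpy as np, cv2, json
from workcell import robot
def cap(n,f):
    c=robot.capture(n); cv2.imwrite('pics/'+f,c['image']); 
    np.savez('pics/'+f+'.npz',**{k:v for k,v in c.items()}); return c
def ray(c,u,v):
    W=np.array(c['world_to_cam']);R=W[:3,:3];o=-R.T@W[:3,3]
    d=R.T@np.array([(u-c['cx'])/c['fx'],(v-c['cy'])/c['fy'],1.]);return o,d
def onz(c,u,v,z):
    o,d=ray(c,u,v);return o+d*(z-o[2])/d[2]
def proj(c,p):
    W=np.array(c['world_to_cam']);q=W[:3,:3]@p+W[:3,3];return np.array([c['fx']*q[0]/q[2]+c['cx'],c['fy']*q[1]/q[2]+c['cy']])
E
python3 - <<'E'
from h import *
o=robot.get_obs();print(o)
for n in('side','top','wrist'):
    c=cap(n,n+'0.png');print({k:v for k,v in c.items() if k!='image'})
E
```

```text
pics
{'clock': 0.0, 'joints': array([-9.04886285e-01,  3.59369391e-01,  1.11005230e-02, -3.60688129e-04,
       -1.22406789e+00, -2.88101291e-01]), 'qvel': array([-0.00054885, -0.00096451,  0.00053164, -0.00127737,  0.00090138,
       -0.0011768 ]), 'effort': array([ 1.71690886e-04, -5.82726896e+01,  2.93071944e+01,  6.99730530e+00,
        7.13380767e-03, -1.41948622e-04]), 'ee_pos': array([ 0.24879859, -0.6269399 ,  0.20225024]), 'orientation': array([[-6.84873390e-04, -3.68769934e-01,  9.29520450e-01],
       [ 1.42086834e-03,  9.29519371e-01,  3.68770553e-01],
       [-9.99998756e-01,  1.57328731e-03, -1.12629560e-04]]), 'ft_force': array([-0.47932922, -0.06408362, -0.08228354]), 'moment': array([0.02428429, 0.00040559, 0.00362618]), 'opening': 0.08795106974451679}
{'fx': 560.9052491964161, 'fy': 560.9052491964161, 'cx': 323.15357873045645, 'cy': 243.39612699720192, 'world_to_cam': array([[-0.98744241, -0.15791528, -0.00449923,  0.53253706],
       [-0.11470119,  0.73622737, -0.66694295,  0.16500304],
       [ 0.10863294, -0.65805169, -0.7450952 ,  1.32797266],
       [ 0.       
[... 165 characters left out ...]
array([[ 0.04765227, -0.99885329,  0.00462158, -0.06546643],
       [-0.97835202, -0.04760607, -0.20139758,  0.55783608],
       [ 0.20138665,  0.00507552, -0.97949868,  0.97167009],
       [ 0.        ,  0.        ,  0.        ,  1.        ]])}
{'fx': 371.64829954431775, 'fy': 371.64829954431775, 'cx': 321.0455881482678, 'cy': 241.87248312247573, 'mount': array([[-2.48661261e-04, -2.91555378e-01,  9.56553919e-01,
        -1.81631849e-01],
       [ 9.99998368e-01,  1.63932946e-03,  7.59618628e-04,
         7.27462071e-04],
       [-1.78957792e-03,  9.56552547e-01,  2.91554494e-01,
        -7.94637035e-02],
       [ 0.00000000e+00,  0.00000000e+00,  0.00000000e+00,
         1.00000000e+00]])}
```

View pics/side0.png

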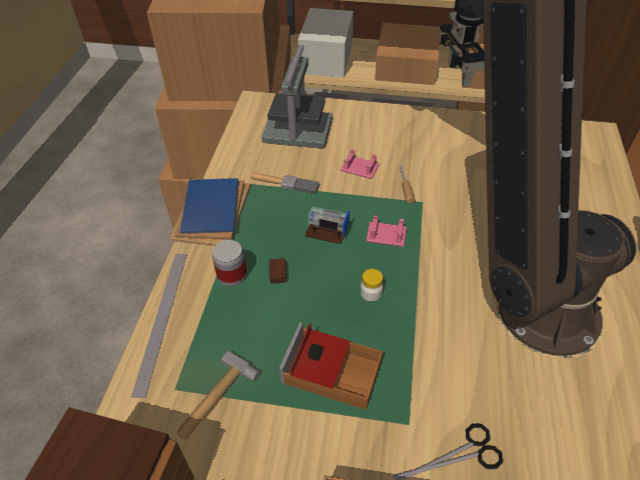

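View pics/top0.png

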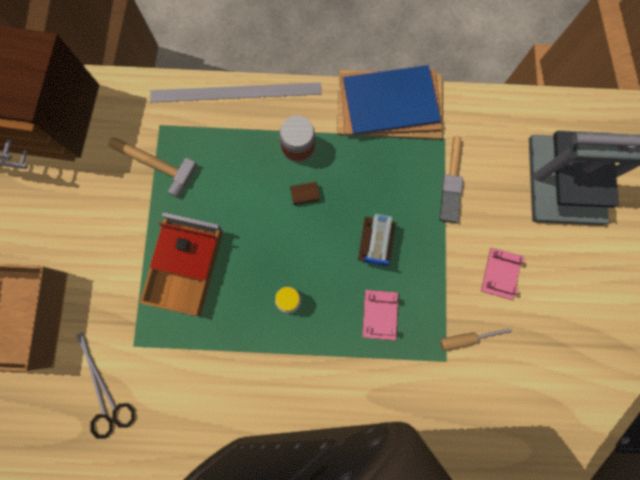

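View pics/wrist0.png

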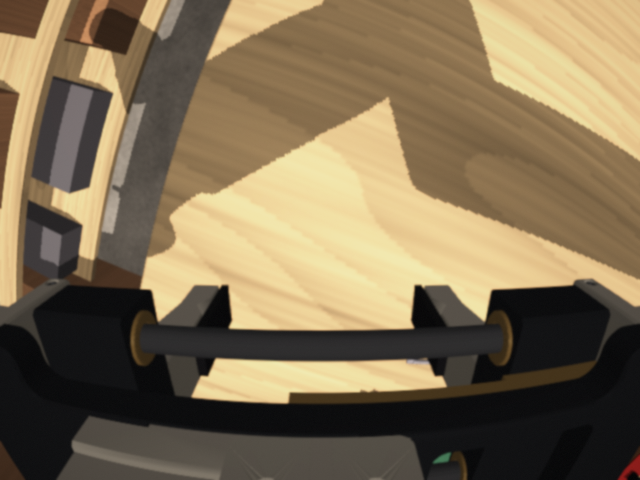

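Look-alikes: the dark cradle with the clear tube is at top (378,240). Pink cradles at top (380,315) and (503,273) are decoys. The red-cover box is at top (185,262), and the open box at (20,318) is a decoy. Next I'll take close crops.

```bash
python3 - <<'E'
import cv2,numpy as np
t=cv2.imread('pics/top0.png');s=cv2.imread('pics/side0.png')
def cr(i,x,y,w,h,k):return cv2.resize(i[y:y+h,x:x+w],(w*k,h*k),interpolation=cv2.INTER_CUBIC)
a=cr(t,130,200,100,120,4);b=cr(t,345,200,65,75,6)
cv2.imwrite('pics/ct.png',np.hstack([a,cv2.resize(b,(390,480))]))
a=cr(s,270,320,120,90,5)[:, :];b=cr(s,295,195,65,55,6)
cv2.imwrite('pics/cs1.png',a);cv2.imwrite('pics/cs2.png',b)
E
```

```text
(no output)
```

View pics/ct.png

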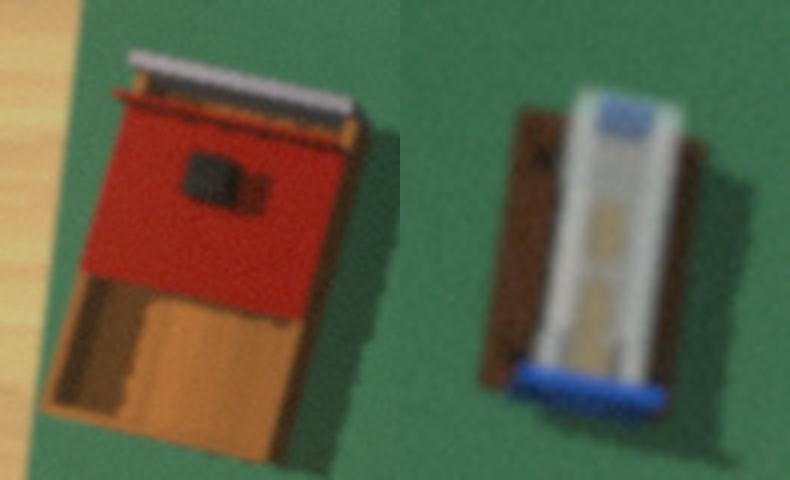

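View pics/cs1.png

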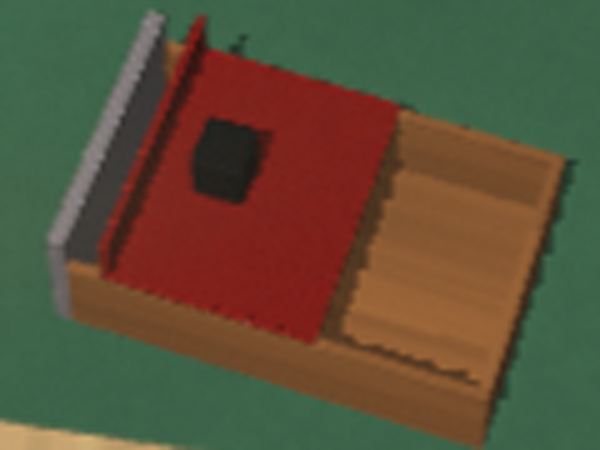

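View pics/cs2.png

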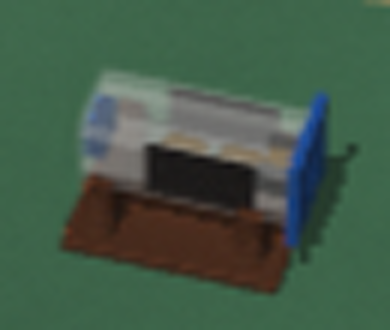

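The tube (clear, blue rim, in the brown cradle) and the red-cover box with its steel edge are confirmed. The mouth points towards the robot. Now I'll measure them.

```bash
cat > m.py <<'E'
from h import *
T=dict(np.load('pics/top0.png.npz'));S=dict(np.load('pics/side0.png.npz'))
def tri(ut,us):
    o1,d1=ray(T,*ut);o2,d2=ray(S,*us);d1/=np.linalg.norm(d1);d2/=np.linalg.norm(d2)
    A=np.c_[d1,-d2];s=np.linalg.lstsq(A,o2-o1,rcond=None)[0]
    p=o1+d1*s[0];q=o2+d2*s[1];return (p+q)/2,np.linalg.norm(p-q)
E
python3 - <<'E'
from m import *
np.set_printoptions(precision=4,suppress=True)
t=lambda x,y:(x/4+130,y/4+200); s=lambda x,y:(x/5+270,y/5+320)
s2=lambda x,y:(x/6+295,y/6+195)
t2=lambda x,y:((x-400)/6+345,y/6.4+200)
for n,a,b,z in[('edgeL',t(130,57),s(57,242),.065),('edgeR',t(353,104),s(155,13),.065),
  ('flL',t(117,94),s(106,272),.0735),('knob',t(205,172),s(232,137),.0775),
  ('boxNL',t(45,408),s(487,393),.045),('boxNR',t(272,462),s(567,157),.045),
  ]:
    print(n,tri(a,b),onz(T,*a,z)[:2],onz(S,*b,z)[:2])
# rim by colour
for c,w,nm in((T,(355,250,45,20),'t'),(S,(335,205,20,35),'s')):
    im=c['image'];x,y,W,H=w;h=cv2.cvtColor(im,cv2.COLOR_BGR2HSV)[y:y+H,x:x+W]
    m=((h[...,0]>105)&(h[...,0]<130)&(h[...,1]>150)).astype(np.uint8)
    cs=max(cv2.findContours(m,0,2)[0],key=cv2.contourArea)
    print(nm,cv2.boxPoints(cv2.minAreaRect(cs))+[x,y],cv2.boundingRect(cs))
# closed end corners top face z=.066; rim top corners z .072
for n,p,z in[('cl',t2(580,93),.066),('cr',t2(682,108),.066),('rl',t2(518,366),.072),('rr',t2(665,390),.072)]:
    print(n,onz(T,*p,z))
for n,p,z in[('s far top closed?',s2(105,70),.066),('rim top far',s2(322,95),.072)]:
    print(n,onz(S,*p,z))
# cradle base corners top  z .008
for n,p in[('tl',t2(520,105)),('bl',t2(482,383)),('tr',t2(705,140))]: print(n,onz(T,*p,.008))
for n,p in[('near left',s2(62,245)),('near right',s2(278,290))]: print(n,onz(S,*p,.004))
E
```

```text
edgeL (array([0.5823, 0.2773, 0.0659]), np.float64(0.000347878029516261)) [0.5826 0.2776] [0.5822 0.2768]
edgeR (array([0.5631, 0.1593, 0.0647]), np.float64(0.0003351965764298617)) [0.5633 0.1592] [0.5629 0.1595]
flL (array([0.5621, 0.284 , 0.0594]), np.float64(0.0033574756354935284)) [0.5608 0.2794] [0.5582 0.2917]
knob (array([0.5187, 0.2272, 0.0837]), np.float64(0.0036705759402512516)) [0.5216 0.2288] [0.5176 0.2237]
boxNL (array([0.3999, 0.3067, 0.0466]), np.float64(0.0010144626429386121)) [0.4005 0.3073] [0.3994 0.306 ]
boxNR (array([0.3778, 0.1893, 0.0413]), np.float64(0.002033607792457478)) [0.3788 0.1884] [0.3769 0.1916]
t [[364.26 262.18]
 [365.02 256.86]
 [388.26 260.18]
 [387.5  265.5 ]] (10, 7, 24, 8)
s [[339.4 233.8]
 [347.1 210.7]
 [351.6 212.2]
 [343.9 235.3]] (8, 6, 6, 25)
cl [ 0.6034 -0.1658  0.066 ]
cr [ 0.6001 -0.2014  0.066 ]
rl [ 0.5114 -0.146   0.072 ]
rr [ 0.5061 -0.1961  0.072 ]
s far top closed? [ 0.5998 -0.2023  0.066 ]
rim top far [ 0.5031 -0.1955  0.072 ]
tl [ 0.6126 -0.1509  0.008 ]
bl [ 0.5151 -0.1397  0.008 ]
tr [ 0.6036 -0.2192  0.008 ]
near left [ 0.6117 -0.1525  0.004 ]
near right [ 0.5134 -0.1407  0.004 ]
```

```bash
cat > go.py <<'E'
from h import *
from scipy.spatial.transform import Rotation as Ro
np.set_printoptions(precision=4,suppress=True)
# yaw: heading of tool z (horizontal) ; pitch: tool pitched so that x points outward
def Rtool(yaw,pitch=0):
    # tool down: x=-Z, y= left, z= forward ; pitch tips x towards forward
    zf=np.array([np.cos(yaw),np.sin(yaw),0]);y=np.array([-np.sin(yaw),np.cos(yaw),0]);Z=np.array([0,0,1.])
    x=-Z*np.cos(pitch)+zf*np.sin(pitch);z=np.cross(x,y);return np.c_[x,y,z]
def delta(p,R):
    o=robot.get_obs();R0=o['orientation'];d=R0.T@(np.array(p)-o['ee_pos'])
    r=Ro.from_matrix(R0.T@R).as_rotvec();print('t',o['clock'],'pos',o['ee_pos'],'F',o['ft_force'],'op',o['opening']);print('delta',d,r,'n',np.linalg.norm(d),np.degrees(np.linalg.norm(r)))
    return d,r
BY=-0.165; bx=np.array([np.cos(BY),np.sin(BY),0]);by=np.array([-np.sin(BY),np.cos(BY),0])
E0=np.array([0.5728,0.2183,0.065])
E
python3 -c "
from go import *
print(Rtool(BY)); delta([0.50,-0.2,0.25],Rtool(BY)); delta([0.52,0.227,0.15],Rtool(BY))"
```

```text
[[ 0.      0.1643  0.9864]
 [-0.      0.9864 -0.1643]
 [-1.      0.      0.    ]]
t 0.15 pos [ 0.2488 -0.6271  0.2025] F [0.497  0.0918 0.0025] op 0.08770462861063934
delta [-0.0472  0.3044  0.391 ] [ 0.5427 -0.0005 -0.0012] n 0.4977170541694979 31.095555952389383
t 0.15 pos [ 0.2488 -0.6271  0.2025] F [0.497  0.0918 0.0025] op 0.08770462861063934
delta [0.0532 0.6938 0.567 ] [ 0.5427 -0.0005 -0.0012] n 0.8976021979300625 31.095555952389383
```

Call:
{"api": "arm_command", "payload": {
  "moves": [
    [-0.01,0.025,0.032,0.11,0,0],
    [-0.02,0.05,0.064,0.22,0,0],
    [-0.03,0.075,0.096,0.33,0,0],
    [-0.04,0.1,0.128,0.44,0,0],
    [-0.045,0.125,0.16,0.54,0,0]
  ],
  "grip": 0.6
}}

```text
clock: 0.57
ee_pos: [0.3521, -0.4506, 0.2485]
orientation: [[0.0, 0.168, 0.986], [0.0, 0.986, -0.168], [-1.0, 0.0, -0.0]]
ft_force: [0.5, -0.7, 0.2]
opening: 0.0598
```

```bash
python3 -c "
from go import *
delta([0.50,-0.2,0.25],Rtool(BY))"
```

```text
t 0.5667 pos [ 0.3521 -0.4506  0.2485] F [ 0.5228 -0.6802  0.1595] op 0.059773586068572256
delta [-0.0013  0.2718  0.1038] [-0.0033 -0.     -0.0004] n 0.2910036209583126 0.19255200692403157
```

Call:
{"api": "arm_command", "payload": {
  "moves": [
    [0,0.035,0.02,0,0,0],
    [0,0.07,0.04,0,0,0],
    [0,0.107,0.058,0,0,0],
    [0,0.145,0.075,0,0,0],
    [0,0.185,0.085,0,0,0]
  ]
}}

```text
clock: 0.98
ee_pos: [0.4682, -0.2808, 0.2484]
orientation: [[-0.0, 0.167, 0.986], [0.0, 0.986, -0.167], [-1.0, 0.0, -0.0]]
ft_force: [0.4, -0.1, 0.9]
opening: 0.0523
```

```bash
python3 -c "
from go import *
delta([0.50,-0.2,0.25],Rtool(BY))
import json
o=robot.get_obs();json.dump([o['ee_pos'].tolist(),o['orientation'].tolist()],open('pics/w1.json','w'))
cap('wrist','w1.png')
delta([0.52,0.227,0.14],Rtool(BY))"
```

```text
t 0.9833 pos [ 0.4682 -0.2808  0.2484] F [ 0.4249 -0.149   0.867 ] op 0.05231593327468136
delta [-0.0016  0.085   0.0178] [-0.0033 -0.0001 -0.0003] n 0.08681951208385909 0.18909069919872162
t 1.0333 pos [ 0.4703 -0.2757  0.2484] F [-0.3562  2.9975 -1.3802] op 0.05259704549458429
delta [ 0.1094  0.5038 -0.034 ] [-0.0007  0.001  -0.002 ] n 0.516635888856848 0.1346142905418762
```

View pics/w1.png

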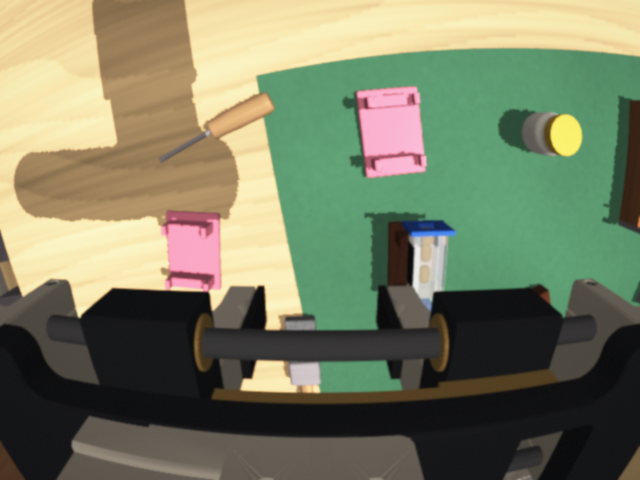

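The wrist view shows the tube (rim 428,228, cradle around 410,255), the pink decoys at (390,130) and (192,250), and the jar at (555,135). I'll carry on to the knob.

Call:
{"api": "arm_command", "payload": {
  "moves": [
    [0,0.04,0,0,0,0],
    [0,0.08,-0.005,0,0,0],
    [0,0.12,-0.01,0,0,0],
    [0,0.16,-0.015,0,0,0],
    [0,0.2,-0.02,0,0,0]
  ]
}}

```text
clock: 1.45
ee_pos: [0.483, -0.0735, 0.2488]
orientation: [[0.001, 0.165, 0.986], [0.002, 0.986, -0.165], [-1.0, 0.002, 0.001]]
ft_force: [1.1, -0.7, -0.5]
opening: 0.0525
```

Call:
{"api": "arm_command", "payload": {
  "moves": [
    [0.01,0.04,0,0,0,0],
    [0.02,0.08,-0.005,0,0,0],
    [0.03,0.12,-0.01,0,0,0],
    [0.035,0.16,-0.01,0,0,0],
    [0.04,0.2,-0.01,0,0,0]
  ]
}}

```text
clock: 1.87
ee_pos: [0.5056, 0.1275, 0.2089]
orientation: [[0.001, 0.165, 0.986], [0.002, 0.986, -0.165], [-1.0, 0.002, 0.001]]
ft_force: [1.0, -0.6, 1.0]
opening: 0.0525
```

```bash
python3 -c "
from go import *
delta([0.52,0.227,0.14],Rtool(BY))"
```

```text
t 1.8667 pos [0.5056 0.1275 0.2089] F [ 0.9718 -0.6494  1.0301] op 0.05250109974880941
delta [ 0.0691  0.1004 -0.0022] [-0.0004  0.0009 -0.0023] n 0.12190069900280898 0.14185952859734943
```

Call:
{"api": "arm_command", "payload": {
  "moves": [
    [0.01,0.03,0,0,0,0],
    [0.025,0.06,0,0,0,0],
    [0.035,0.085,-0.001,0,0,0],
    [0.04,0.1,-0.002,0,0,0],
    [0.04,0.1,-0.002,0,0,0]
  ]
}}

```text
clock: 2.28
ee_pos: [0.5197, 0.2284, 0.1672]
orientation: [[-0.001, 0.163, 0.987], [0.0, 0.987, -0.163], [-1.0, 0.0, -0.001]]
ft_force: [-0.0, 0.7, 0.3]
opening: 0.0525
```

```bash
cat >> go.py <<'E'
def wcap(f):
    o=robot.get_obs();c=cap('wrist',f);c['p']=o['ee_pos'];c['R']=o['orientation']
    np.savez('pics/'+f+'.npz',**c);return c
def wload(f): return dict(np.load('pics/'+f+'.npz'))
def wray(c,u,v):
    a=np.array([u-c['cx'],v-c['cy']])/c['fx'];r=np.linalg.norm(a)
    d=np.r_[a/r*np.sin(r),np.cos(r)];M=c['mount'];d=c['R']@(M[:3,:3]@d);return c['R']@M[:3,3]+c['p'],d
def wonz(c,u,v,z):
    o,d=wray(c,u,v);return o+d*(z-o[2])/d[2]
def wproj(c,P):
    M=np.linalg.inv(c['mount']);q=c['R'].T@(np.array(P)-c['p']);q=M[:3,:3]@q+M[:3,3]
    r=np.arctan2(np.hypot(q[0],q[1]),q[2]);n=np.hypot(q[0],q[1]);return np.array([c['cx']+c['fx']*r*q[0]/n,c['cy']+c['fx']*r*q[1]/n])
E
python3 -c "
from go import *
c=wcap('w2.png')
print(wproj(c,[.5195,.2265,.0775]),wproj(c,E0))
delta([0.52,0.227,0.14],Rtool(BY))
cap('top','t2.png');cap('side','s2.png')"
```

```text
[317.7075 238.4653] [318.5896 295.8042]
t 2.3333 pos [0.5197 0.2272 0.1681] F [ 0.0229  0.0286 -0.0547] op 0.05228171018016389
delta [ 0.0281 -0.0001  0.0003] [ 0.0012 -0.0004 -0.0006] n 0.028096291656179776 0.07855489376328914
```

View pics/w2.png

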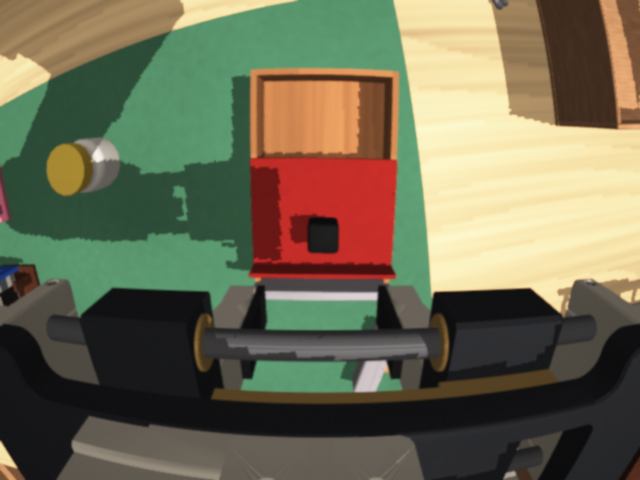

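```bash
python3 -c "
from go import *
c=wload('w2.png');im=c['image'][205:310,240:400]
im=cv2.convertScaleAbs(im,alpha=1.8,beta=20)
cv2.imwrite('pics/w2c.png',cv2.resize(im,None,fx=5,fy=5,interpolation=2))"
```

```text
(no output)
```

View pics/w2c.png

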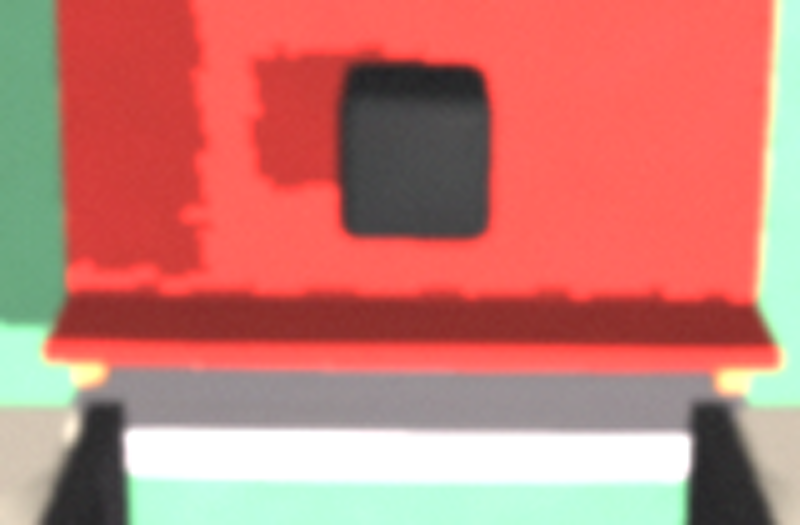

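```bash
python3 -c "
from go import *
c=wload('w2.png')
k=wonz(c,323.1,238.4,.0775);print(k,(k-E0)@bx,(k-E0)@by)
for a in((343,97),(488,97),(343,238),(488,238)): print(wonz(c,a[0]/5+240,a[1]/5+205,.0775))
for a in((50,347),(778,350)): 
  p=wonz(c,a[0]/5+240,a[1]/5+205,.0735);print('fl',p,(p-E0)@bx,(p-E0)@by)
for a in((125,454),(690,456)): 
  p=wonz(c,a[0]/5+240,a[1]/5+205,.065);print('st',p,(p-E0)@bx,(p-E0)@by)
k[2]=.058
delta(k,Rtool(BY))"
```

```text
[0.5201 0.2306 0.0775] -0.053986604170011 0.003438399833414715
[0.5075 0.2215 0.0775]
[0.511  0.2431 0.0775]
[0.5296 0.2177 0.0775]
[0.5332 0.2398 0.0775]
fl [0.5416 0.1673 0.0735] -0.02238496990896074 -0.05540153233600954
fl [0.5612 0.2834 0.0735] -0.022150034465350063 0.06234904825603271
st [0.5658 0.1734 0.065 ] 0.0005004946382682454 -0.04545945545299976
st [0.5817 0.2679 0.065 ] 0.000633405762987192 0.05042200420137025
t 2.4333 pos [0.5201 0.2259 0.1693] F [ 0.5636 -1.0175  0.0036] op 0.052762471693459094
delta [ 0.1113  0.0044 -0.0008] [-0.0004  0.0008 -0.0019] n 0.11135834294197629 0.11960526181911879
```

Knob top is at about (0.520, 0.230), so the cover is about 12 mm open already. The wrist and fixed views agree to about 3 mm. I'll descend and grip.

Call:
{"api": "arm_command", "payload": {
  "moves": [
    [0.035,0.003,-0.001,0,0,0],
    [0.07,0.003,-0.001,0,0,0],
    [0.095,0.003,-0.001,0,0,0],
    [0.11,0.003,-0.001,0,0,0],
    [0.11,0.003,-0.001,0,0,0]
  ]
}}

```text
clock: 2.85
ee_pos: [0.5181, 0.2267, 0.0567]
orientation: [[-0.003, 0.167, 0.986], [-0.001, 0.986, -0.167], [-1.0, -0.002, -0.003]]
ft_force: [0.0, -0.7, -0.3]
opening: 0.0528
```

Call:
{"api": "arm_command", "payload": {
  "moves": [
    [0,0,0,0,0,0],
    [0,0,0,0,0,0],
    [0,0,0,0,0,0],
    [0,0,0,0,0,0],
    [0,0,0,0,0,0]
  ],
  "grip": 0.1,
  "force": 20
}}

```text
clock: 3.27
ee_pos: [0.5186, 0.227, 0.0579]
orientation: [[-0.001, 0.167, 0.986], [0.0, 0.986, -0.167], [-1.0, 0.0, -0.001]]
ft_force: [0.1, 0.1, 0.6]
opening: 0.025
```

Call:
{"api": "arm_command", "payload": {
  "moves": [
    [0,0,-0.015,0,0,0],
    [0,0,-0.035,0,0,0],
    [0,0,-0.055,0,0,0],
    [0,0,-0.07,0,0,0],
    [0,0,-0.076,0,0,0]
  ]
}}

```text
clock: 3.68
ee_pos: [0.4422, 0.2399, 0.0586]
orientation: [[-0.001, 0.166, 0.986], [0.001, 0.986, -0.166], [-1.0, 0.001, -0.001]]
ft_force: [-0.0, -0.4, -0.4]
opening: 0.0088
```

Call:
{"api": "arm_command", "payload": {
  "moves": [
    [0,0,0,0,0,0],
    [0,0,0,0,0,0],
    [0,0,0,0,0,0],
    [0,0,0,0,0,0],
    [0,0,0,0,0,0]
  ],
  "grip": 0.6
}}

```text
clock: 4.1
ee_pos: [0.4428, 0.2398, 0.0585]
orientation: [[-0.001, 0.166, 0.986], [0.001, 0.986, -0.166], [-1.0, 0.001, -0.001]]
ft_force: [1.1, -1.0, -0.1]
opening: 0.0363
```

The fingers closed to 9 mm, so they lost the knob. I'll look.

```bash
python3 -c "
from go import *
c=wcap('w3.png');t=cap('top','t3.png');s=cap('side','s3.png')
a=cv2.resize(c['image'][100:340,180:460],(400,343));b=cv2.resize(s['image'][310:410,260:390],(400,308))
cv2.imwrite('pics/c3.png',np.vstack([a,b])[:600])"
```

```text
(no output)
```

View pics/c3.png

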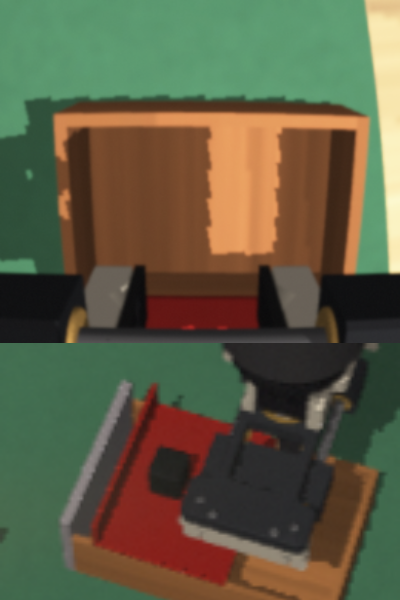

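The cover hasn't moved; the pads hadn't closed fully before I pulled. Going back, with time to close.

Call:
{"api": "arm_command", "payload": {
  "moves": [
    [0,0,0,0,0,0],
    [0,0,0.015,0,0,0],
    [0,0.002,0.04,0,0,0],
    [0,0.002,0.065,0,0,0],
    [0.001,0.002,0.078,0,0,0]
  ],
  "grip": 0.7
}}

```text
clock: 4.67
ee_pos: [0.5221, 0.2288, 0.0574]
orientation: [[-0.0, 0.166, 0.986], [0.001, 0.986, -0.166], [-1.0, 0.001, -0.0]]
ft_force: [0.3, -0.4, 0.5]
opening: 0.0612
```

Call:
{"api": "arm_command", "payload": {
  "moves": [
    [0,0,0,0,0,0],
    [0,0,0,0,0,0],
    [0,0,0,0,0,0],
    [0,0,0,0,0,0],
    [0,0,0,0,0,0]
  ],
  "grip": 0.0,
  "force": 30
}}

```text
clock: 5.08
ee_pos: [0.5214, 0.2289, 0.0576]
orientation: [[-0.0, 0.166, 0.986], [0.001, 0.986, -0.166], [-1.0, 0.001, -0.0]]
ft_force: [0.6, -0.2, -0.0]
opening: 0.0334
```

Call:
{"api": "arm_command", "payload": {
  "moves": [
    [0,0,0,0,0,0],
    [0,0,0,0,0,0],
    [0,0,0,0,0,0],
    [0,0,0,0,0,0],
    [0,0,0,0,0,0]
  ]
}}

```text
clock: 5.5
ee_pos: [0.5213, 0.229, 0.0577]
orientation: [[-0.0, 0.166, 0.986], [0.001, 0.986, -0.166], [-1.0, 0.001, -0.0]]
ft_force: [0.7, -1.2, -0.4]
opening: 0.0021
```

```bash
python3 -c "
from go import *
c=wcap('w4.png');t=cap('top','t4.png');s=cap('side','s4.png')
a=cv2.resize(t['image'][190:320,130:230],(460,598));b=cv2.resize(s['image'][310:410,270:375],None,fx=3.2,fy=3.2)
b=cv2.copyMakeBorder(b,0,598-b.shape[0],0,0,0);cv2.imwrite('pics/c4.png',np.hstack([a,b]))"
```

```text
(no output)
```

View pics/c4.png

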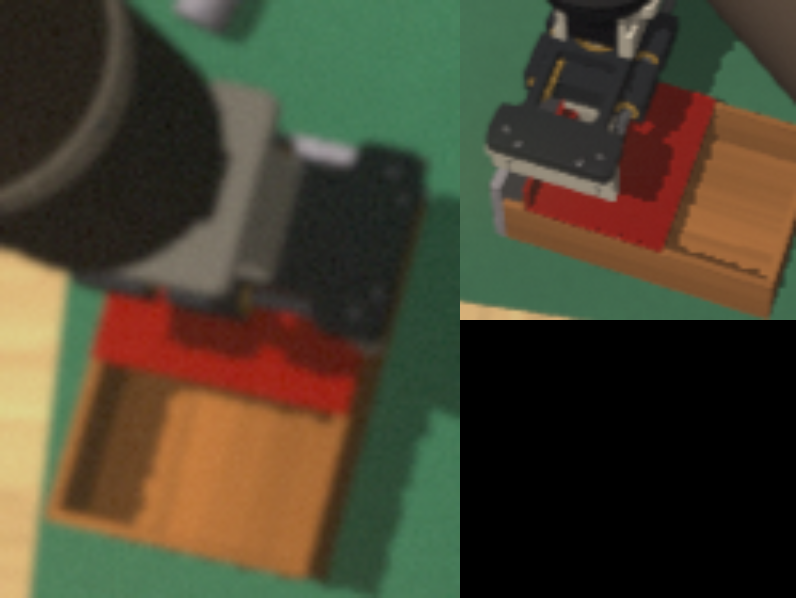

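View pics/w4.png

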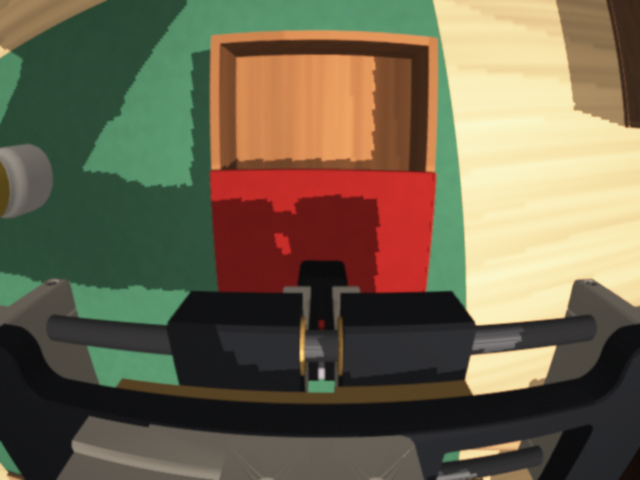

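```bash
python3 -c "
from go import *
for f,a in(('w2.png',[(250,157.5),(397,159)]),('w4.png',[(211,170),(436,172)])):
  c=wload(f)
  for u in a:
    p=wonz(c,*u,.0495);print(f,p,(p-E0)@bx,(p-E0)@by)
c=wload('w4.png')
for u in ((303,262),(343,262)):
    p=wonz(c,*u,.0775);print('knob near top',p,(p-E0)@bx,(p-E0)@by)
    p=wonz(c,*u,.0635);print('knob near',p,(p-E0)@bx,(p-E0)@by)
print((c['p']-E0)@bx,(c['p']-E0)@by)
"
```

```text
w2.png [0.4512 0.1819 0.0495] -0.11396937129161348 -0.05582816799488722
w2.png [0.4715 0.2994 0.0495] -0.11323932756524992 0.06340536424571346
w4.png [0.4514 0.1826 0.0495] -0.113923155489322 -0.055164713430838376
w4.png [0.4717 0.2992 0.0495] -0.11300128080911055 0.06319681632706485
knob near top [0.4996 0.2246 0.0775] -0.07326187935777553 -0.005818636078519603
knob near [0.5045 0.2231 0.0635] -0.06816080395117621 -0.006511550815381612
knob near top [0.5026 0.2429 0.0775] -0.07325412108627001 0.0127287450698422
knob near [0.5078 0.2429 0.0635] -0.06815237449680882 0.01364039964328431
-0.05255808076435556 0.002082875190330274
```

```bash
python3 -c "
from go import *
c=wload('w4.png')
R=c['R'];p=c['p']
for n,d in(('tcp',[0,0,0]),('grasp',[-.019,0,0]),('pad near',[-.019,0,-.0095]),('tip near',[0,0,-.0095]),('body',[-.066,0,-.039])): print(n,wproj(c,p+R@np.array(d)))
k=np.array([.5201,.2306,.0775])
for a in(-.012,.012):
  for b in(-.012,.012):
    for z in(.0495,.0775):
      q=k+a*bx+b*by;q[2]=z;print(a,b,z,wproj(c,q))
im=cv2.convertScaleAbs(c['image'][240:400,240:400],alpha=2.2,beta=25);cv2.imwrite('pics/w4c.png',cv2.resize(im,None,fx=3.75,fy=3.75,interpolation=2))
"
```

```text
tcp [320.0811 285.7567]
grasp [320.0242 301.4305]
pad near [320.0393 283.5272]
tip near [320.097  269.1494]
body [319.889  257.8842]
-0.012 -0.012 0.0495 [300.4858 256.8855]
-0.012 -0.012 0.0775 [297.5046 276.4695]
-0.012 0.012 0.0495 [344.8092 256.8726]
-0.012 0.012 0.0775 [348.5076 276.4384]
0.012 -0.012 0.0495 [301.2885 297.0014]
0.012 -0.012 0.0775 [298.6643 321.0885]
0.012 0.012 0.0495 [343.8352 296.9675]
0.012 0.012 0.0775 [347.1026 321.0294]
```

View pics/w4c.png

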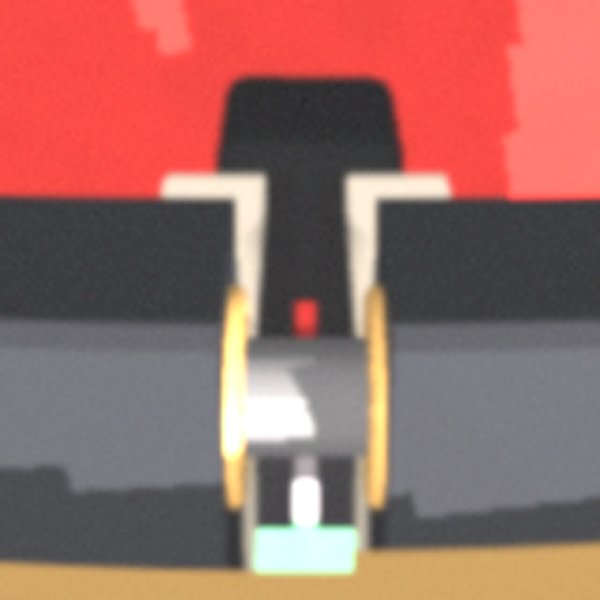

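```bash
python3 -c "
from go import *
s=dict(np.load('pics/s4.png.npz'))
im=cv2.convertScaleAbs(s['image'][310:400,270:370],alpha=2.0,beta=30);cv2.imwrite('pics/s4c.png',cv2.resize(im,None,fx=6.4,fy=6.4,interpolation=2))
print(proj(s,[.5213,.229,.0577]),proj(s,[.5213,.229,.0777]))
"
```

```text
[314.3749 354.2298] [314.2208 349.2723]
```

View pics/s4c.png

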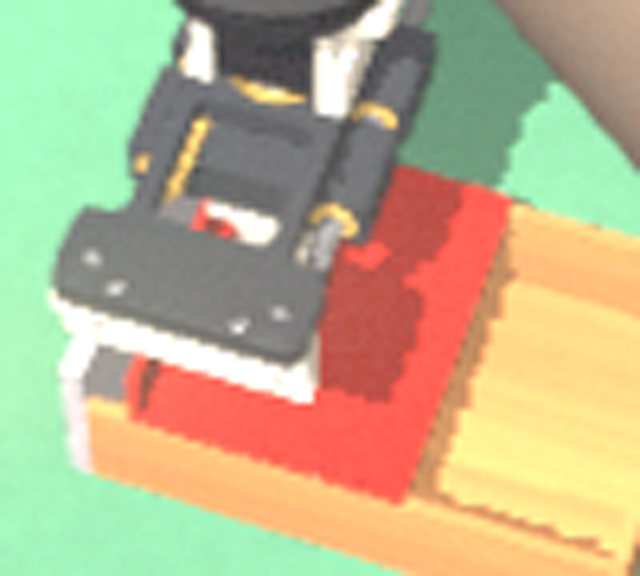

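The view is inconclusive, but if the closed fingers are ahead of the knob, drawing them back pushes the cover open. I'll test that.

Call:
{"api": "arm_command", "payload": {
  "moves": [
    [0,0,-0.005,0,0,0],
    [0,0,-0.01,0,0,0],
    [0,0,-0.015,0,0,0],
    [0,0,-0.02,0,0,0],
    [0,0,-0.025,0,0,0]
  ]
}}

```text
clock: 6.07
ee_pos: [0.496, 0.2331, 0.0576]
orientation: [[-0.0, 0.166, 0.986], [0.001, 0.986, -0.166], [-1.0, 0.001, -0.0]]
ft_force: [0.3, -0.5, 0.2]
opening: 0.0003
```

```bash
python3 -c "
from go import *
c=wcap('w5.png');print(robot.get_obs())"
```

```text
{'clock': 6.1167, 'joints': array([ 0.7969,  0.2922, -0.4565, -0.0016, -0.8217, -2.5329]), 'qvel': array([-0.012 ,  0.0098,  0.0149, -0.0004, -0.008 ,  0.0195]), 'effort': array([ -0.3966, -44.9733,  24.3568,   5.8372,   0.1164,   0.115 ]), 'ee_pos': array([0.4953, 0.2331, 0.0576]), 'orientation': array([[-0.0006,  0.1656,  0.9862],
       [ 0.001 ,  0.9862, -0.1656],
       [-1.    ,  0.0009, -0.0008]]), 'ft_force': array([-1.8628,  0.141 , -0.7405]), 'moment': array([-0.1097,  0.2668,  0.0155]), 'opening': 0.00019690084750452954}
```

View pics/w5.png

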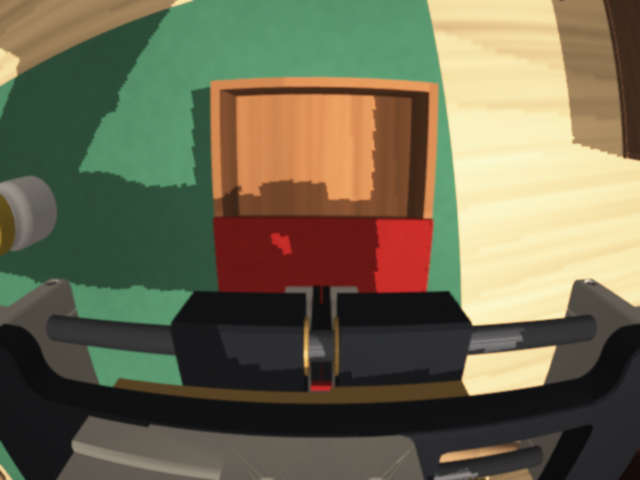

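The fingers passed over the knob without contact, and in the picture their ends sit at row 288, not the row 269 expected at the TCP. The real finger ends may be about 20 mm short of the stated TCP. I'll check by a gentle touch on the cover, away from the knob.

Call:
{"api": "arm_command", "payload": {
  "moves": [
    [0,0,-0.006,0,0,0],
    [0,0,-0.011,0,0,0],
    [0.002,0,-0.011,0,0,0],
    [0.004,0,-0.011,0,0,0],
    [0.006,0,-0.011,0,0,0]
  ]
}}

```text
clock: 6.53
ee_pos: [0.4845, 0.235, 0.0515]
orientation: [[-0.0, 0.165, 0.986], [0.001, 0.986, -0.165], [-1.0, 0.001, -0.001]]
ft_force: [-0.1, -0.0, -1.0]
opening: 0.0006
```

Call:
{"api": "arm_command", "payload": {
  "moves": [
    [0.001,0,0,0,0,0],
    [0.002,0,0,0,0,0],
    [0.003,0,0,0,0,0],
    [0.003,0,0,0,0,0],
    [0.003,0,0,0,0,0]
  ]
}}

```text
clock: 6.95
ee_pos: [0.4845, 0.2349, 0.0484]
orientation: [[-0.001, 0.165, 0.986], [0.001, 0.986, -0.165], [-1.0, 0.001, -0.001]]
ft_force: [0.7, 0.7, 0.2]
opening: 0.0002
```

Call:
{"api": "arm_command", "payload": {
  "moves": [
    [0.002,0,0,0,0,0],
    [0.004,0,0,0,0,0],
    [0.006,0,0,0,0,0],
    [0.008,0,0,0,0,0],
    [0.009,0,0,0,0,0]
  ]
}}

```text
clock: 7.37
ee_pos: [0.4844, 0.2348, 0.039]
orientation: [[-0.001, 0.166, 0.986], [0.001, 0.986, -0.166], [-1.0, 0.001, -0.001]]
ft_force: [-0.4, 0.3, 0.4]
opening: 0.0006
```

Call:
{"api": "arm_command", "payload": {
  "moves": [
    [0.001,0,0,0,0,0],
    [0.002,0,0,0,0,0],
    [0.003,0,0,0,0,0],
    [0.004,0,0,0,0,0],
    [0.005,0,0,0,0,0]
  ]
}}

```text
clock: 7.78
ee_pos: [0.4844, 0.2349, 0.0339]
orientation: [[-0.001, 0.165, 0.986], [0.001, 0.986, -0.165], [-1.0, 0.001, -0.001]]
ft_force: [-0.9, 0.3, 0.2]
opening: 0.0007
```

Call:
{"api": "arm_command", "payload": {
  "moves": [
    [0.001,0,0,0,0,0],
    [0.002,0,0,0,0,0],
    [0.003,0,0,0,0,0],
    [0.003,0,0,0,0,0],
    [0.003,0,0,0,0,0]
  ]
}}

```text
clock: 8.2
ee_pos: [0.4844, 0.2348, 0.0309]
orientation: [[-0.001, 0.166, 0.986], [0.001, 0.986, -0.166], [-1.0, 0.001, -0.001]]
ft_force: [-0.4, 0.1, 0.7]
opening: 0.0005
```

```bash
python3 -c "
from go import *
c=wcap('w6.png')
im=cv2.convertScaleAbs(c['image'][150:400,200:440],alpha=1.8,beta=25);cv2.imwrite('pics/w6c.png',cv2.resize(im,None,fx=2.4,fy=2.4,interpolation=2))"
```

```text
(no output)
```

View pics/w6c.png

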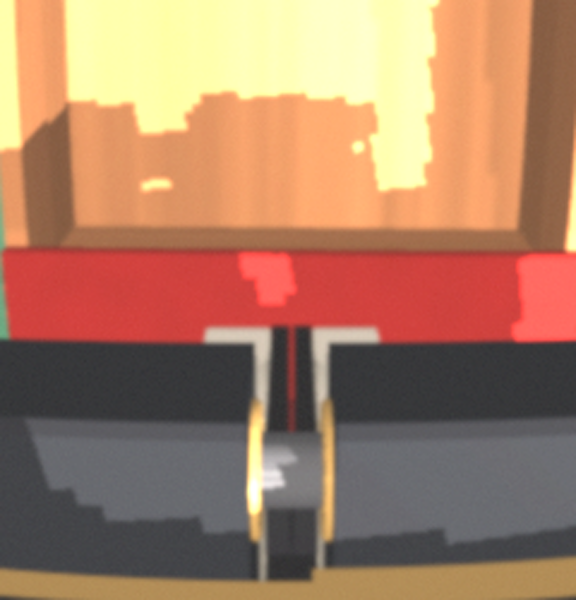

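Call:
{"api": "arm_command", "payload": {
  "moves": [
    [0.001,0,0,0,0,0],
    [0.002,0,0,0,0,0],
    [0.003,0,0,0,0,0],
    [0.003,0,0,0,0,0],
    [0.003,0,0,0,0,0]
  ]
}}

```text
clock: 8.67
ee_pos: [0.4844, 0.2348, 0.0279]
orientation: [[-0.001, 0.165, 0.986], [0.001, 0.986, -0.165], [-1.0, 0.0, -0.001]]
ft_force: [-0.5, -0.6, 0.6]
opening: 0.0005
```

Call:
{"api": "arm_command", "payload": {
  "moves": [
    [0.001,0,0,0,0,0],
    [0.002,0,0,0,0,0],
    [0.003,0,0,0,0,0],
    [0.003,0,0,0,0,0],
    [0.003,0,0,0,0,0]
  ]
}}

```text
clock: 9.08
ee_pos: [0.4853, 0.2348, 0.0263]
orientation: [[0.001, 0.165, 0.986], [0.001, 0.986, -0.165], [-1.0, 0.001, 0.001]]
ft_force: [-1.6, -3.3, 12.9]
opening: 0.0001
```

Contact came at a reported z of about 0.027 on a surface at 0.0495, so the finger ends really are about 22 mm short of the reported TCP. I'll check with the camera whether the offset is only along the tool.

```bash
python3 - <<'E'
from go import *
for f,b in(('w2.png',(235,55,180,250)),('w4.png',(200,20,250,170)),('w5.png',(200,65,250,230))):
    c=wload(f);x,y,w,h=b
    im=cv2.convertScaleAbs(c['image'][y:y+h,x:x+w],alpha=1.5,beta=10)
    k=600/h if h>w else 600/w
    cv2.imwrite('pics/'+f[:2]+'z.png',cv2.resize(im,None,fx=k,fy=k,interpolation=2));print(f,k,x,y)
E
```

```text
w2.png 2.4 235 55
w4.png 2.4 200 20
w5.png 2.4 200 65
```

View pics/w2z.png

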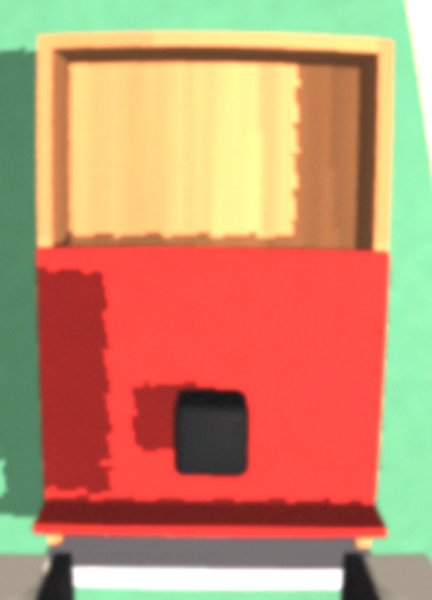

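View pics/w5z.png

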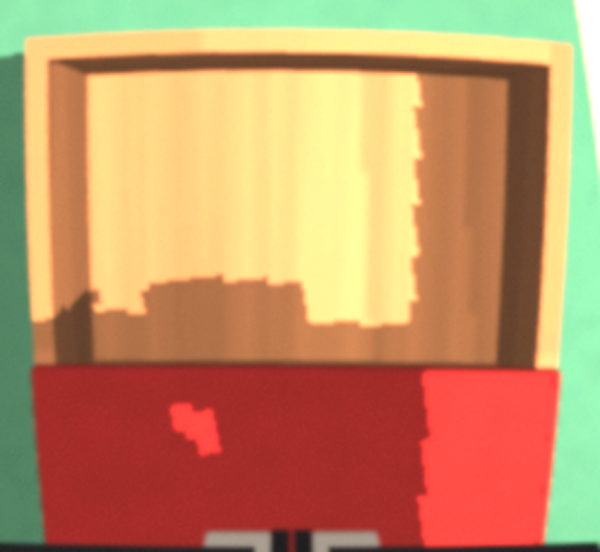

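```bash
python3 - <<'E'
from go import *
from scipy.optimize import least_squares
def P(x,y,z): q=E0+x*bx+y*by;q[2]=z;return q
L=[('w2.png',[((250.4,68.75),P(-.187,-.06,.045)),((398.3,70.8),P(-.187,.06,.045)),((320,295.8),P(0,0,.065))]),
('w5.png',[((210.4,80.8),P(-.187,-.06,.045)),((438.3,83.3),P(-.187,.06,.045)),((220.8,90.8),P(-.182,-.055,.045)),((428.8,92.5),P(-.182,.055,.045))])]
C={f:wload(f) for f,_ in L}
def res(v,frame):
    r=[]
    for f,l in L:
        c=dict(C[f]);
        c['p']=c['p']+(c['R']@v[:3] if frame=='tool' else v[:3]);c['R']=c['R']@Ro.from_rotvec(v[3:]).as_matrix()
        for i,(u,q) in enumerate(l):
            d=wproj(c,q)-np.array(u)
            r+= [d[1]] if (f=='w2.png' and i==2) else list(d)
    return np.array(r+list(v[3:]*100))
print('orig',res(np.zeros(6),'tool'))
s=least_squares(res,np.zeros(6),args=('tool',));print(s.x,s.fun)
s=least_squares(lambda v:res(np.r_[v,0,0,0],'tool'),np.zeros(3));print(s.x,s.fun)
E
```

```text
orig [-5.1713  1.0479 -5.034  -0.7275  0.0042 -7.6347  1.323  -8.0068 -1.8066
 -9.074  -0.3134 -7.5797 -2.5704  0.      0.      0.    ]
[-0.0006 -0.004  -0.0004 -0.0053 -0.0032  0.0031] [ 0.0672  0.4443  0.093   0.1074 -0.2566  0.5402  0.7858 -0.137   0.3193
 -0.8228 -0.7089  0.3653 -0.5826 -0.5287 -0.316   0.3086]
[-0.0004 -0.0045 -0.0003] [ 0.3236  1.1653  0.2465  0.0328  0.1098  0.5949  1.2599 -0.2491 -0.4622
 -0.7493 -0.3024  0.301  -1.318   0.      0.      0.    ]
```

The wrist camera agrees with the reported pose, apart from about 4 mm sideways, so the fingers themselves end about 22 mm behind the stated TCP. I'll plan with the finger end at tool x = -0.022. First I'll raise, open, and grip the knob lower.

Call:
{"api": "arm_command", "payload": {
  "moves": [
    [-0.015,0,0,0,0,0],
    [-0.035,0,0,0,0,0],
    [-0.045,0,0.01,0,0,0],
    [-0.045,0,0.025,0,0,0],
    [-0.045,0,0.035,0,0,0]
  ],
  "grip": 0.6
}}

```text
clock: 9.5
ee_pos: [0.5211, 0.2295, 0.0723]
orientation: [[0.003, 0.164, 0.986], [0.002, 0.986, -0.164], [-1.0, 0.003, 0.002]]
ft_force: [0.3, 0.3, 0.5]
opening: 0.0284
```

Call:
{"api": "arm_command", "payload": {
  "moves": [
    [0,0,0,0,0,0],
    [0,0,0,0,0,0],
    [0.013,0,0,0,0,0],
    [0.027,0,0,0,0,0],
    [0.038,0,0,0,0,0]
  ]
}}

```text
clock: 9.92
ee_pos: [0.5202, 0.2292, 0.0331]
orientation: [[0.001, 0.164, 0.986], [0.002, 0.986, -0.164], [-1.0, 0.002, 0.001]]
ft_force: [0.6, -0.3, -0.8]
opening: 0.0517
```

Call:
{"api": "arm_command", "payload": {
  "moves": [
    [0,0,0,0,0,0],
    [0,0,0,0,0,0],
    [0,0,0,0,0,0],
    [0,0,0,0,0,0],
    [0,0,0,0,0,0]
  ],
  "grip": 0.0,
  "force": 20
}}

```text
clock: 10.33
ee_pos: [0.5206, 0.2295, 0.0337]
orientation: [[0.002, 0.164, 0.986], [0.002, 0.986, -0.164], [-1.0, 0.003, 0.002]]
ft_force: [-0.2, -0.5, -0.7]
opening: 0.0249
```

Call:
{"api": "arm_command", "payload": {
  "moves": [
    [0,0,0,0,0,0],
    [0,0,0,0,0,0],
    [0,0,-0.005,0,0,0],
    [0,0,-0.01,0,0,0],
    [0,0,-0.02,0,0,0]
  ]
}}

```text
clock: 10.75
ee_pos: [0.5011, 0.2332, 0.0338]
orientation: [[0.003, 0.165, 0.986], [0.003, 0.986, -0.165], [-1.0, 0.003, 0.003]]
ft_force: [2.7, 2.3, -3.3]
opening: 0.024
```

Now it's gripped (24 mm). Pulling open.

Call:
{"api": "arm_command", "payload": {
  "moves": [
    [0,0,-0.02,0,0,0],
    [0,0,-0.035,0,0,0],
    [0,0,-0.047,0,0,0],
    [0,0,-0.052,0,0,0],
    [0,0,-0.055,0,0,0]
  ]
}}

```text
clock: 11.17
ee_pos: [0.4471, 0.2428, 0.0339]
orientation: [[0.005, 0.163, 0.987], [0.004, 0.987, -0.163], [-1.0, 0.004, 0.005]]
ft_force: [24.1, -6.3, -19.3]
opening: 0.0239
```

Call:
{"api": "arm_command", "payload": {
  "moves": [
    [0,0,-0.002,0,0,0],
    [0,0,-0.002,0,0,0],
    [0,0,-0.002,0,0,0],
    [0,0,-0.002,0,0,0],
    [0,0,-0.002,0,0,0]
  ]
}}

```text
clock: 11.58
ee_pos: [0.4468, 0.2429, 0.034]
orientation: [[0.008, 0.162, 0.987], [0.003, 0.987, -0.162], [-1.0, 0.004, 0.007]]
ft_force: [14.7, -3.9, -12.5]
opening: 0.0236
```

The force rise shows the cover is against its stop, about 85 mm open. Releasing and rising.

Call:
{"api": "arm_command", "payload": {
  "moves": [
    [0,0,0.002,0,0,0],
    [0,0,0.002,0,0,0],
    [0,0,0.002,0,0,0],
    [-0.02,0,0.002,0,0,0],
    [-0.06,0,0.002,0,0,0]
  ],
  "grip": 0.8
}}

```text
clock: 12.0
ee_pos: [0.4454, 0.2398, 0.0908]
orientation: [[0.001, 0.163, 0.987], [-0.003, 0.987, -0.163], [-1.0, -0.003, 0.002]]
ft_force: [0.6, 0.5, -1.7]
opening: 0.0514
```

```bash
cat >> go.py <<'E'
TY=-0.11
tx=np.array([np.cos(TY),np.sin(TY),0]);ty=np.array([-np.sin(TY),np.cos(TY),0])
E
python3 -c "
from go import *
c=wcap('w7.png')
p=np.array([.554,-.178,0])-.012*tx;p[2]=.2
delta(p,Rtool(TY))"
```

```text
t 12.05 pos [0.4501 0.2436 0.1011] F [2.7843 2.3146 8.0007] op 0.05576147433240404
delta [-0.1001 -0.3994  0.1593] [-0.051   0.0113 -0.0069] n 0.4414535846188038 3.017332731590504
```

View pics/w7.png

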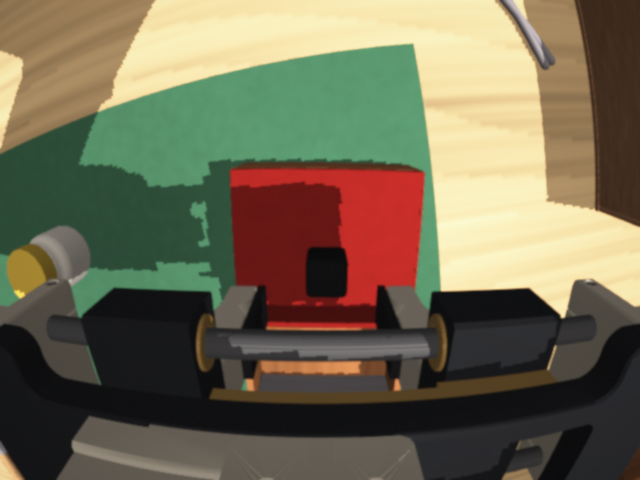

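The cover is fully open, with its near edge over the bay end. Moving to the tube.

Call:
{"api": "arm_command", "payload": {
  "moves": [
    [-0.035,-0.01,0.005,0,0,0],
    [-0.07,-0.03,0.015,0,0,0],
    [-0.1,-0.055,0.03,0,0,0],
    [-0.11,-0.09,0.05,0,0,0],
    [-0.11,-0.125,0.07,-0.05,0.01,0]
  ],
  "grip": 0.8
}}

```text
clock: 12.47
ee_pos: [0.4992, 0.1085, 0.2154]
orientation: [[0.009, 0.108, 0.994], [0.01, 0.994, -0.108], [-1.0, 0.011, 0.008]]
ft_force: [1.2, 0.7, -1.0]
opening: 0.0701
```

Call:
{"api": "arm_command", "payload": {
  "moves": [
    [0,-0.038,0.015,0,0,0],
    [0,-0.076,0.03,0,0,0],
    [0,-0.114,0.045,0,0,0],
    [0,-0.152,0.06,0,0,0],
    [0,-0.19,0.075,0,0,0]
  ]
}}

```text
clock: 12.88
ee_pos: [0.5531, -0.0902, 0.2144]
orientation: [[0.01, 0.108, 0.994], [0.011, 0.994, -0.108], [-1.0, 0.012, 0.008]]
ft_force: [0.4, 0.7, -0.4]
opening: 0.0699
```

```bash
python3 -c "
from go import *
p=np.array([.554,-.178,0])+.02*tx;p[2]=.2
delta(p,Rtool(TY))"
```

```text
t 12.8833 pos [ 0.5531 -0.0902  0.2144] F [ 0.4319  0.6764 -0.3522] op 0.06992573152655361
delta [ 0.0137 -0.0874  0.0302] [ 0.0022  0.0084 -0.0115] n 0.09345486992665504 0.8264639362810777
```

Call:
{"api": "arm_command", "payload": {
  "moves": [
    [0.005,-0.03,0.01,0,0,0],
    [0.01,-0.06,0.02,0,0.004,-0.006],
    [0.014,-0.08,0.03,0.002,0.008,-0.011],
    [0.014,-0.087,0.03,0.002,0.008,-0.011],
    [0.014,-0.087,0.03,0.002,0.008,-0.011]
  ]
}}

```text
clock: 13.3
ee_pos: [0.5731, -0.1811, 0.1989]
orientation: [[-0.001, 0.112, 0.994], [0.0, 0.994, -0.112], [-1.0, 0.0, -0.001]]
ft_force: [-1.0, 0.6, -0.1]
opening: 0.0702
```

```bash
python3 -c "
from go import *
c=wcap('w8.png')
print(robot.get_obs()['ee_pos'])
im=cv2.convertScaleAbs(c['image'][140:340,220:420],alpha=1.4,beta=10);cv2.imwrite('pics/w8c.png',cv2.resize(im,None,fx=3,fy=3,interpolation=2))"
```

```text
[ 0.5732 -0.1801  0.1994]
```

View pics/w8c.png

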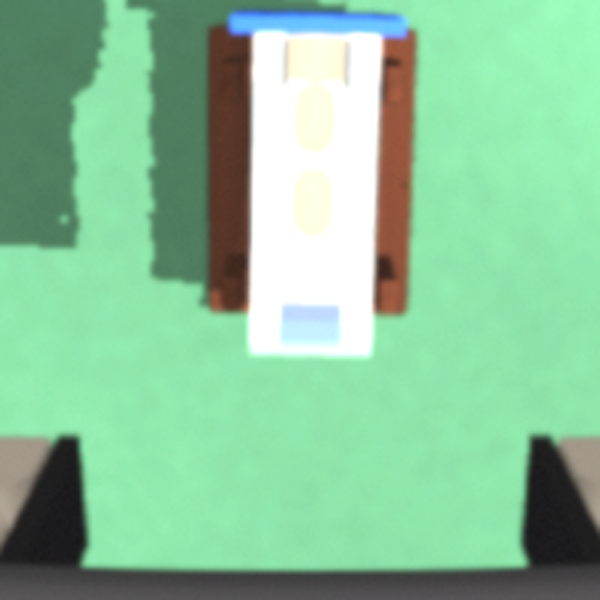

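```bash
python3 -c "
from go import *
c=wload('w8.png')
W=lambda u,v,z:wonz(c,u/3+220,v/3+140,z)
for n,u,v,z in[('cl',248,355,.066),('cr',374,356,.066),('riml',229,12,.072),('rimr',406,17,.072),('rimbackl',229,34,.072),('b1',207,312,.008),('b2',405,314,.008),('b3',208,30,.008),('b4',414,32,.008),('post',223,300,.04),('post',396,300,.04)]:
  print(n,W(u,v,z))
"
```

```text
cl [ 0.6025 -0.2003  0.066 ]
cr [ 0.607  -0.1628  0.066 ]
riml [ 0.5013 -0.1929  0.072 ]
rimr [ 0.5079 -0.1448  0.072 ]
rimbackl [ 0.5074 -0.1936  0.072 ]
b1 [ 0.605  -0.2178  0.008 ]
b2 [ 0.6134 -0.1488  0.008 ]
b3 [ 0.5079 -0.2049  0.008 ]
b4 [ 0.516  -0.1369  0.008 ]
post [ 0.5921 -0.2082  0.04  ]
post [ 0.5982 -0.1533  0.04  ]
```

Tube centre from the wrist is (0.5547, -0.1753), yaw -0.122, length 101 mm as expected. Cradle centre is (0.5606, -0.1771). The wrist view is measured relative to the tool, so I use it here.

```bash
sed -i 's/^TY=.*/TY=-0.122/' go.py; python3 -c "
from go import *
p=np.array([.5547,-.1753,0])-.010*tx;p[2]=.06
delta(p,Rtool(TY));p[2]=.008;delta(p,Rtool(TY))"
```

```text
t 13.35 pos [ 0.5732 -0.1801  0.1994] F [-0.0084 -0.2762  0.2707] op 0.07021579018801852
delta [ 0.1394  0.0027 -0.0289] [ 0.0109 -0.0003 -0.0007] n 0.14240671440721903 0.6240782869986087
t 13.35 pos [ 0.5732 -0.1801  0.1994] F [-0.0084 -0.2762  0.2707] op 0.07021579018801852
delta [ 0.1914  0.0027 -0.0288] [ 0.0109 -0.0003 -0.0007] n 0.1936049176944403 0.6240782869986087
```

Call:
{"api": "arm_command", "payload": {
  "moves": [
    [0.015,0.002,-0.025,-0.01,0,0],
    [0.045,0.003,-0.029,0.01,0,0],
    [0.08,0.003,-0.029,0.01,0,0],
    [0.11,0.003,-0.029,0.01,0,0],
    [0.125,0.003,-0.029,0.01,0,0]
  ]
}}

```text
clock: 13.77
ee_pos: [0.5425, -0.1719, 0.0719]
orientation: [[-0.003, 0.12, 0.993], [0.002, 0.993, -0.12], [-1.0, 0.001, -0.003]]
ft_force: [-0.5, 0.1, -0.1]
opening: 0.0699
```

```bash
python3 -c "
from go import *
c=wcap('w9.png')
p=np.array([.5547,-.1753,0])-.010*tx;p[2]=.008;delta(p,Rtool(TY))"
```

```text
t 13.8167 pos [ 0.5415 -0.1719  0.07  ] F [-0.6319  0.4531 -3.188 ] op 0.07001662559875084
delta [ 0.062  -0.0019  0.0039] [ 0.0015 -0.0062 -0.0012] n 0.06214035582393311 0.37331348360588495
```

View pics/w9.png

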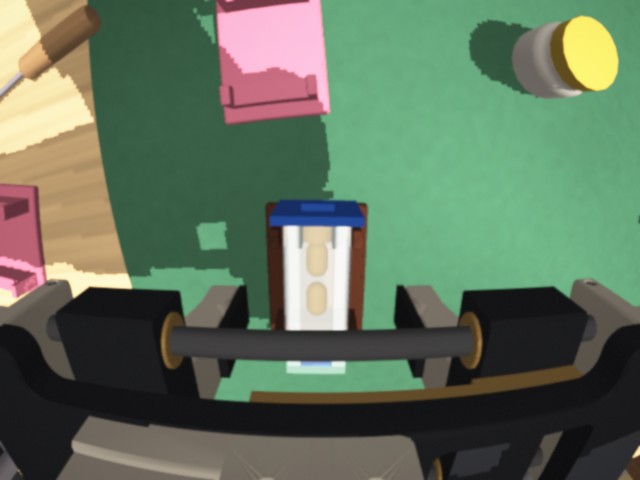

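The tube is centred between the fingers (u about 317 against 321). Descending.

Call:
{"api": "arm_command", "payload": {
  "moves": [
    [0.015,-0.001,0.004,0,-0.006,0],
    [0.03,-0.001,0.004,0,-0.006,0],
    [0.045,-0.001,0.004,0,-0.006,0],
    [0.057,-0.001,0.004,0,-0.006,0],
    [0.061,-0.001,0.004,0,-0.006,0]
  ]
}}

```text
clock: 14.23
ee_pos: [0.5446, -0.172, 0.0086]
orientation: [[-0.001, 0.119, 0.993], [0.001, 0.993, -0.119], [-1.0, 0.001, -0.001]]
ft_force: [-1.4, 0.9, 0.3]
opening: 0.0705
```

Call:
{"api": "arm_command", "payload": {
  "moves": [
    [0,0,0,0,0,0],
    [0,0,0,0,0,0],
    [0,0,0,0,0,0],
    [0,0,0,0,0,0],
    [0,0,0,0,0,0]
  ],
  "grip": 0.0,
  "force": 60
}}

```text
clock: 14.65
ee_pos: [0.5452, -0.172, 0.0096]
orientation: [[0.001, 0.119, 0.993], [0.001, 0.993, -0.119], [-1.0, 0.001, 0.001]]
ft_force: [0.0, 0.3, -0.5]
opening: 0.0424
```

Call:
{"api": "arm_command", "payload": {
  "moves": [
    [0,0,0,0,0,0],
    [0,0,0,0,0,0],
    [0,0,0,0,0,0],
    [0,0,0,0,0,0],
    [0,0,0,0,0,0]
  ]
}}

```text
clock: 15.07
ee_pos: [0.5453, -0.172, 0.0098]
orientation: [[0.001, 0.119, 0.993], [0.001, 0.993, -0.119], [-1.0, 0.001, 0.001]]
ft_force: [-0.4, 0.3, 4.1]
opening: 0.0354
```

Gripped (35.4 mm); the grasp pose is noted for the return. Lifting.

Call:
{"api": "arm_command", "payload": {
  "moves": [
    [-0.02,0,0,0,0,0],
    [-0.05,0,0,0,0,0],
    [-0.085,0,0,0,0,0],
    [-0.12,0,0,0,0,0],
    [-0.155,0.01,0,0,0,0]
  ]
}}

```text
clock: 15.48
ee_pos: [0.5454, -0.163, 0.1658]
orientation: [[-0.001, 0.12, 0.993], [0.001, 0.993, -0.12], [-1.0, 0.001, -0.001]]
ft_force: [1.4, 0.4, -1.7]
opening: 0.0358
```

```bash
python3 -c "
from go import *
c=wcap('w10.png')
o=robot.get_obs();print(o['ft_force'],o['ee_pos'],o['opening'])"
```

```text
[3.3738 0.417  6.6641] [ 0.5497 -0.1623  0.1738] 0.035496507513906185
```

View pics/w10.png

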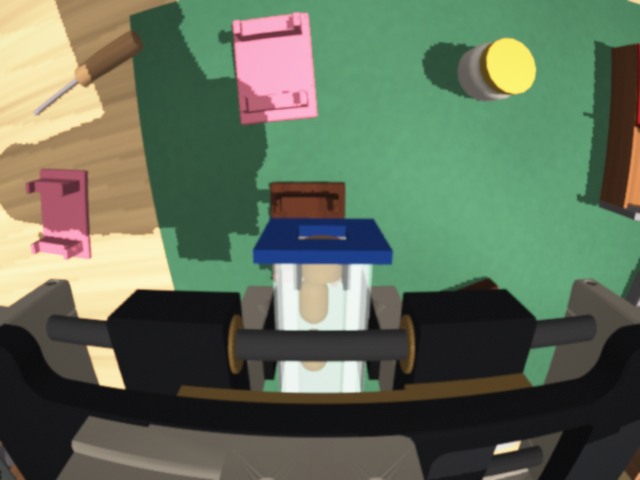

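The tube came along, with all the studs visible inside. Before tipping I'll check joint feasibility, since q5 has an upper limit of 0.

```bash
python3 -c "
from go import *
o=robot.get_obs();print(o['joints'],o['ee_pos'],np.hypot(*o['ee_pos'][:2]))"
```

```text
[ 0.0549  0.2073 -0.2689  0.0011 -1.0845 -1.7448] [ 0.5497 -0.1623  0.1738] 0.5731552355971905
```

Call:
{"api": "arm_command", "payload": {
  "moves": [
    [0,0.02,0.01,0,0.1,0],
    [0,0.05,0.02,0,0.2,0],
    [0,0.08,0.03,0,0.3,0],
    [0,0.11,0.04,0,0.4,0],
    [0,0.13,0.05,0,0.5,0]
  ]
}}

```text
clock: 15.95
ee_pos: [0.6158, -0.0365, 0.1745]
orientation: [[-0.47, 0.117, 0.875], [0.057, 0.993, -0.102], [-0.881, 0.002, -0.473]]
ft_force: [1.2, 0.3, -2.6]
opening: 0.0356
```

```bash
python3 -c "
from go import *
o=robot.get_obs();print(o['joints'],o['ee_pos'],o['orientation'],np.hypot(*o['ee_pos'][:2]))"
```

```text
[ 0.1644  0.6176  0.3189 -0.1353 -1.7466 -1.8432] [ 0.6158 -0.0365  0.1745] [[-0.4698  0.1167  0.875 ]
 [ 0.0566  0.9932 -0.102 ]
 [-0.881   0.0016 -0.4732]] 0.6168663460962659
```

```bash
cat > fk.py <<'E'
import numpy as np
from scipy.optimize import least_squares
from scipy.spatial.transform import Rotation as Ro
def Ry(a): return Ro.from_rotvec([0,-a,0]).as_matrix()  # +a raises elevation
def fk(q,v):
    h,a,b,e,r0,d,L=v
    R1=Ro.from_rotvec([0,0,q[0]]).as_matrix()
    p=np.array([r0,0,h])+np.array([a*np.sin(q[1]),0,a*np.cos(q[1])])
    R=Ry(q[2]-q[1]);p=p+R@np.array([b,0,e])
    R=R@Ro.from_rotvec([q[3],0,0]).as_matrix()@Ry(q[4])
    p=p+R@np.array([L,0,0])+np.array([0,d,0])
    return R1@p,R1@R
D=[([-9.0488e-01,3.5937e-01,1.1100e-02,-3.6e-04,-1.22407,-.288],[.2488,-.6269,.2023]),
([.7969,.2922,-.4565,-.0016,-.8217,-2.5329],[.4953,.2331,.0576]),
([.0549,.2073,-.2689,.0011,-1.0845,-1.7448],[.5497,-.1623,.1738]),
([.1644,.6176,.3189,-.1353,-1.7466,-1.8432],[.6158,-.0365,.1745])]
def fit(D):
    f=lambda v:np.concatenate([fk(q,v)[0]-p for q,p in D])
    s=least_squares(f,[.4,.4,.4,.02,.05,-.19,.25]);return s.x,s.fun
if __name__=='__main__':
    np.set_printoptions(precision=4,suppress=True)
    v,r=fit(D);print(v);print(r.reshape(-1,3))
    for q,p in D: print(fk(q,v)[1][:,0])
E
python3 fk.py
```

```text
[ 0.2059  0.2686  0.3943 -0.0043  0.1489 -0.1738  0.1265]
[[-0.0072  0.038  -0.0101]
 [-0.0129  0.0117  0.0074]
 [ 0.0129  0.0193 -0.0161]
 [ 0.0296 -0.0496  0.0188]]
[-0.0012  0.001  -1.    ]
[ 0.0011 -0.0005 -1.    ]
[ 0.01    0.0015 -0.9999]
[-0.4264 -0.2054 -0.8809]
```

```bash
sed -i 's/from_rotvec(\[q\[3\],0,0\])/from_rotvec([-q[3],0,0])/' fk.py; python3 fk.py
```

```text
[ 0.1639  0.654   0.433  -0.0005  0.0103 -0.1925  0.4353]
[[-0.0007 -0.0003 -0.0096]
 [ 0.0025  0.0016  0.0023]
 [-0.006  -0.001  -0.004 ]
 [ 0.0031  0.0026  0.0113]]
[-0.0007  0.0014 -1.    ]
[-0.0006  0.0011 -1.    ]
[ 0.0101 -0.0004 -0.9999]
[-0.4699  0.0567 -0.8809]
```

```bash
cat > ik.py <<'E'
from go import *
import fk
v,_=fk.fit(fk.D)
lo=np.array([-3.07,-1.43,-1.02,-3.03,-3.05]);hi=np.array([3.07,2.12,1.25,1.67,0])
from scipy.optimize import least_squares
def ik(p,xd,n=40):
    best=None;rng=np.random.default_rng(0)
    for k in range(n):
        q0=rng.uniform(lo,hi) if k else np.array([.5,.5,.1,0,-.5])
        s=least_squares(lambda q:np.r_[(lambda P,R:np.r_[(P-p)*5,R[:,0]-xd])(*fk.fk(q,v))],q0,bounds=(lo,hi))
        if best is None or s.cost<best.cost-1e-9: best=s
    return best
E
python3 - <<'E'
from ik import *
Lt=np.array([-.014,0,-.0405])
for pd in(0,20,30,40,45,50):
  for yaw in(BY,):
    R=Rtool(yaw,np.radians(pd));p=E0+.0035*by-R@Lt
    s=ik(p,R[:,0]);P,RR=fk.fk(s.x,v)
    print(pd,p,s.x,np.linalg.norm(P-p),s.cost)
E
```

```text
0 [0.6133 0.2151 0.051 ] [ 0.638   0.4313 -0.2462 -0.     -0.8933] 1.4488835837920476e-16 2.748271431347846e-31
20 [0.6156 0.2147 0.0657] [ 0.8462  0.2857 -0.5338  0.5178 -0.6256] 3.3232137555377433e-12 4.557475350764611e-22
30 [0.6149 0.2148 0.0731] [ 0.9793  0.251  -0.6791  0.9127 -0.6131] 1.3944098607281123e-12 8.016666832989167e-23
40 [0.6129 0.2152 0.0803] [ 1.128   0.2584 -0.8236  1.2519 -0.7088] 3.662642803411769e-11 5.7103846348232e-20
45 [0.6114 0.2154 0.0837] [ 1.2056  0.2836 -0.895   1.3711 -0.7853] 5.978729575188094e-12 1.738759293893605e-21
50 [0.6096 0.2157 0.087 ] [ 1.2832  0.3272 -0.9653  1.4574 -0.8714] 2.9561547343628744e-10 5.149541162395333e-18
```

```bash
cat >> ik.py <<'E'
def roll(q,R): # angle about tool x between fk frame and actual
    M=fk.fk(q,v)[1].T@R;return np.arctan2(M[2,1],M[1,1])
E
python3 - <<'E'
from ik import *
c=wload('w5.png');print(roll(fk.D[1][0],c['R']),fk.D[1][0][5])
o=robot.get_obs();print(roll(o['joints'],o['orientation']),o['joints'][5])
c=roll(o['joints'],o['orientation'])
Lt=np.array([-.014,0,-.0405])
for pd in(0,30,40,45):
    R=Rtool(BY,np.radians(pd));p=E0+.0035*by-R@Lt;s=ik(p,R[:,0]);print(pd,s.x,roll(s.x,R))
E
```

```text
0.9621178243828542 -2.5329
0.2724207992152819 -1.8432171260101786
0 [ 0.638   0.4313 -0.2462 -0.     -0.8933] 0.8029978114163606
30 [ 0.9793  0.251  -0.6791  0.9127 -0.6131] 1.9012201287561066
40 [ 1.128   0.2584 -0.8236  1.2519 -0.7088] 2.3749898130270832
45 [ 1.2056  0.2836 -0.895   1.3711 -0.7853] 2.5833170289342577
```

Tipping with this tool roll would take q6 to about -4.15, beyond its -3.03 range. I need the half-turned grasp, so I'll set the tube back at the same pose, turn the tool half round and regrasp.

```bash
python3 -c "
from go import *
delta([.5453,-.172,.11],Rtool(-.119))"
```

```text
t 15.95 pos [ 0.6158 -0.0365  0.1745] F [ 1.171   0.3316 -2.6213] op 0.0356135424727386
delta [ 0.0823 -0.143  -0.0173] [ 0.0024 -0.4929 -0.0011] n 0.16583684789473696 28.24018948306773
```

Call:
{"api": "arm_command", "payload": {
  "moves": [
    [0.01,-0.03,-0.003,0,-0.11,0],
    [0.025,-0.06,-0.006,0,-0.22,0],
    [0.04,-0.095,-0.009,0,-0.33,0],
    [0.06,-0.13,-0.013,0,-0.44,0],
    [0.082,-0.143,-0.017,0.002,-0.493,-0.001]
  ]
}}

```text
clock: 16.37
ee_pos: [0.5436, -0.1749, 0.1081]
orientation: [[0.003, 0.119, 0.993], [-0.001, 0.993, -0.119], [-1.0, -0.001, 0.003]]
ft_force: [-1.9, 0.4, -2.3]
opening: 0.0361
```

```bash
python3 -c "
from go import *
delta([.5453,-.172,.05],Rtool(-.119));delta([.5453,-.172,.0105],Rtool(-.119))"
```

```text
t 16.3667 pos [ 0.5436 -0.1749  0.1081] F [-1.8793  0.3871 -2.3255] op 0.03612225780577293
delta [0.0581 0.0031 0.0012] [-0.0006  0.0033  0.0008] n 0.0581663652239938 0.19713200280597434
t 16.3667 pos [ 0.5436 -0.1749  0.1081] F [-1.8793  0.3871 -2.3255] op 0.03612225780577293
delta [0.0976 0.0031 0.001 ] [-0.0006  0.0033  0.0008] n 0.09762786452186152 0.19713200280597434
```

Call:
{"api": "arm_command", "payload": {
  "moves": [
    [0.02,0.003,0.005,0,0.003,0],
    [0.05,0.003,0.005,0,0.003,0],
    [0.075,0.003,0.005,0,0.003,0],
    [0.09,0.003,0.005,0,0.003,0],
    [0.097,0.003,0.005,0,0.003,0]
  ]
}}

```text
clock: 16.78
ee_pos: [0.5466, -0.1727, 0.0094]
orientation: [[-0.005, 0.119, 0.993], [-0.001, 0.993, -0.12], [-1.0, -0.002, -0.005]]
ft_force: [-31.5, 20.0, 83.5]
opening: 0.036
```

Call:
{"api": "arm_command", "payload": {
  "moves": [
    [0,0,0,0,0,0],
    [0,0,0,0,0,0],
    [0,0,0,0,0,0],
    [0,0,0,0,0,0],
    [0,0,0,0,0,0]
  ],
  "grip": 0.85
}}

```text
clock: 17.2
ee_pos: [0.5471, -0.1726, 0.0097]
orientation: [[-0.004, 0.119, 0.993], [-0.001, 0.993, -0.119], [-1.0, -0.001, -0.004]]
ft_force: [0.2, 0.4, 0.1]
opening: 0.0636
```

Call:
{"api": "arm_command", "payload": {
  "moves": [
    [-0.03,0,0,0,0,0],
    [-0.065,0,0,0,0,0],
    [-0.1,0,0,-0.1,0,0],
    [-0.12,0,0,-0.22,0,0],
    [-0.12,0,0,-0.34,0,0]
  ]
}}

```text
clock: 17.62
ee_pos: [0.5509, -0.173, 0.1356]
orientation: [[0.005, -0.225, 0.974], [-0.002, 0.974, 0.225], [-1.0, -0.003, 0.004]]
ft_force: [0.9, -0.6, -0.2]
opening: 0.0743
```

Call:
{"api": "arm_command", "payload": {
  "moves": [
    [0,0,0,-0.125,0,0],
    [0,0,0,-0.25,0,0],
    [0,0,0,-0.375,0,0],
    [0,0,0,-0.5,0,0],
    [0,0,0,-0.625,0,0]
  ]
}}

```text
clock: 18.03
ee_pos: [0.551, -0.173, 0.1359]
orientation: [[0.005, -0.752, 0.659], [-0.002, 0.659, 0.752], [-1.0, -0.005, 0.002]]
ft_force: [0.6, -1.2, 0.6]
opening: 0.0744
```

Call:
{"api": "arm_command", "payload": {
  "moves": [
    [0,0,0,-0.125,0,0],
    [0,0,0,-0.25,0,0],
    [0,0,0,-0.375,0,0],
    [0,0,0,-0.5,0,0],
    [0,0,0,-0.625,0,0]
  ]
}}

```text
clock: 18.45
ee_pos: [0.5511, -0.173, 0.1361]
orientation: [[0.006, -0.996, 0.094], [-0.002, 0.094, 0.996], [-1.0, -0.006, -0.001]]
ft_force: [0.5, -0.2, 0.6]
opening: 0.0742
```

Call:
{"api": "arm_command", "payload": {
  "moves": [
    [0,0,0,-0.125,0,0],
    [0,0,0,-0.25,0,0],
    [0,0,0,-0.375,0,0],
    [0,0,0,-0.5,0,0],
    [0,0,0,-0.625,0,0]
  ]
}}

```text
clock: 18.87
ee_pos: [0.5512, -0.1729, 0.1364]
orientation: [[0.006, -0.863, -0.506], [-0.002, -0.506, 0.863], [-1.0, -0.005, -0.005]]
ft_force: [0.2, 0.1, 0.3]
opening: 0.0747
```

```bash
cat >> go.py <<'E'
def Rflip(yaw,pitch=0):
    R=Rtool(yaw,pitch);return np.c_[R[:,0],-R[:,1],-R[:,2]]
E
python3 -c "
from go import *
delta([.552,-.175,.13],Rflip(TY));print(robot.get_obs()['joints'])"
```

```text
t 18.8667 pos [ 0.5512 -0.1729  0.1364] F [0.2124 0.1456 0.2808] op 0.07466891697995236
delta [ 0.0064  0.0004 -0.0022] [-0.9184 -0.0066  0.0021] n 0.006758456506260124 52.620561032780465
[ 0.036   0.2485 -0.3071  0.0025 -1.0089  0.4932]
```

Call:
{"api": "arm_command", "payload": {
  "moves": [
    [0,0,0,-0.125,0,0],
    [0,0,0,-0.25,0,0],
    [0,0,0,-0.375,0,0],
    [0,0,0,-0.5,0,0],
    [0,0,0,-0.625,0,0]
  ]
}}

```text
clock: 19.28
ee_pos: [0.5513, -0.1729, 0.1366]
orientation: [[0.007, -0.404, -0.915], [-0.002, -0.915, 0.404], [-1.0, -0.001, -0.007]]
ft_force: [-0.6, -0.1, -0.4]
opening: 0.0749
```

Call:
{"api": "arm_command", "payload": {
  "moves": [
    [0,0,0.01,-0.125,0,0],
    [-0.01,0,0.02,-0.25,0,0],
    [-0.02,0,0.03,-0.293,0,0],
    [-0.03,0,0.035,-0.293,0,0],
    [-0.03,0,0.035,-0.293,0,0]
  ]
}}

```text
clock: 19.7
ee_pos: [0.5197, -0.1587, 0.1689]
orientation: [[0.011, -0.124, -0.992], [-0.002, -0.992, 0.124], [-1.0, 0.001, -0.011]]
ft_force: [0.4, 0.3, -0.5]
opening: 0.0747
```

```bash
python3 -c "
from go import *
c=wcap('w11.png')
delta([.552,-.175,.13],Rflip(TY))"
```

```text
t 19.75 pos [ 0.5199 -0.1587  0.1679] F [-0.4593  0.5209 -0.8229] op 0.07449583022874529
delta [ 0.0383  0.0122 -0.0335] [-0.0022 -0.0104 -0.0005] n 0.052286086473738294 0.6085799627124099
```

View pics/w11.png

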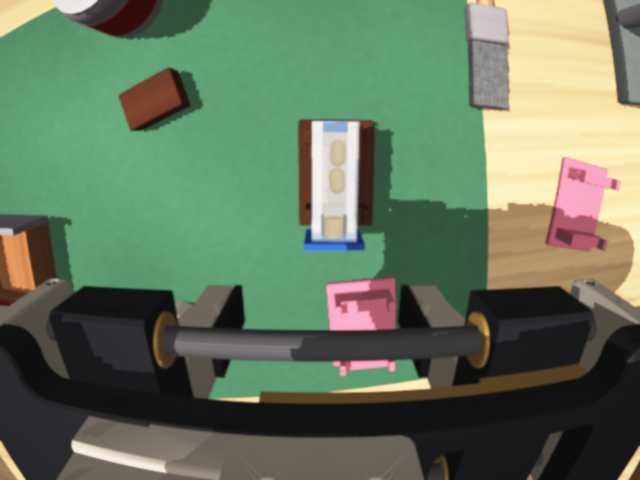

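```bash
python3 -c "
from go import *
c=wload('w11.png')
im=cv2.convertScaleAbs(c['image'][100:270,280:400],alpha=1.4,beta=10);cv2.imwrite('pics/w11c.png',cv2.resize(im,None,fx=3.5,fy=3.5,interpolation=2))"
```

```text
(no output)
```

View pics/w11c.png

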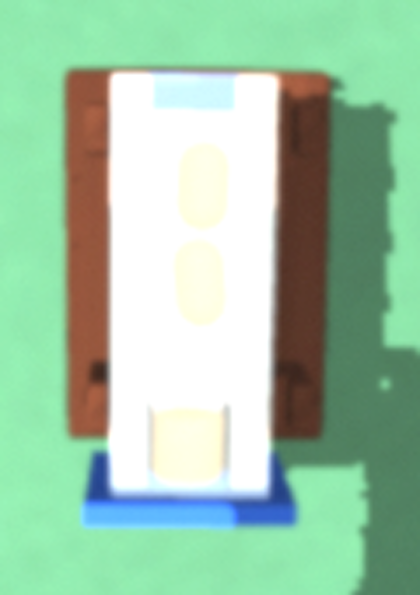

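```bash
python3 -c "
from go import *
c=wload('w11.png')
W=lambda u,v,z:wonz(c,u/3.5+280,v/3.5+100,z)
P={}
for n,u,v,z in[('cl',110,72,.066),('cr',278,72,.066),('rl',84,523,.072),('rr',297,523,.072),('b1',67,70,.008),('b2',328,72,.008),('b3',68,436,.008),('b4',322,436,.008)]:
  P[n]=W(u,v,z);print(n,P[n])
cl=(P['cl']+P['cr'])/2;m=(P['rl']+P['rr'])/2;t=(cl+m)/2;a=cl-m;print('tube',t,np.linalg.norm(a[:2]),np.arctan2(a[1],a[0]))
cr=sum(P[k] for k in('b1','b2','b3','b4'))/4;print('cradle',cr)
p=t-.011*tx;p[2]=.0095;delta(p,Rflip(TY))"
```

```text
cl [ 0.6082 -0.1619  0.066 ]
cr [ 0.6041 -0.198   0.066 ]
rl [ 0.5098 -0.1436  0.072 ]
rr [ 0.504  -0.1914  0.072 ]
b1 [ 0.6129 -0.1497  0.008 ]
b2 [ 0.6047 -0.2173  0.008 ]
b3 [ 0.5154 -0.1371  0.008 ]
b4 [ 0.5071 -0.2059  0.008 ]
tube [ 0.5565 -0.1738  0.069 ] 0.10002713294951412 -0.1250355906693245
cradle [ 0.56   -0.1775  0.008 ]
t 19.75 pos [ 0.5199 -0.1587  0.1679] F [-0.4593  0.5209 -0.8229] op 0.07449583022874529
delta [ 0.1587  0.0104 -0.0255] [-0.0022 -0.0104 -0.0005] n 0.16108280237550704 0.6085799627124099
```

Call:
{"api": "arm_command", "payload": {
  "moves": [
    [0.02,0.01,-0.025,0,-0.01,0],
    [0.055,0.0105,-0.0255,-0.002,-0.01,0],
    [0.09,0.0105,-0.0255,-0.002,-0.01,0],
    [0.11,0.0105,-0.0255,-0.002,-0.01,0],
    [0.115,0.0105,-0.0255,-0.002,-0.01,0]
  ]
}}

```text
clock: 20.17
ee_pos: [0.5424, -0.1725, 0.0485]
orientation: [[-0.007, -0.125, -0.992], [-0.0, -0.992, 0.125], [-1.0, 0.001, 0.007]]
ft_force: [-1.3, 0.3, 0.6]
opening: 0.0746
```

```bash
python3 -c "
from go import *
p=np.array([.5565,-.1738,0])-.011*tx;p[2]=.0095;delta(p,Rflip(TY))"
```

```text
t 20.1667 pos [ 0.5424 -0.1725  0.0485] F [-1.254   0.331   0.6259] op 0.07456172823632076
delta [ 0.039  -0.0005 -0.0034] [-0.0029  0.0068 -0.0008] n 0.03912707515686523 0.4245662693561661
```

Call:
{"api": "arm_command", "payload": {
  "moves": [
    [0.01,-0.0005,-0.0035,-0.003,0.007,0],
    [0.02,-0.0005,-0.0035,-0.003,0.007,0],
    [0.03,-0.0005,-0.0035,-0.003,0.007,0],
    [0.037,-0.0005,-0.0035,-0.003,0.007,0],
    [0.039,-0.0005,-0.0035,-0.003,0.007,0]
  ],
  "grip": 0.0,
  "force": 60
}}

```text
clock: 20.58
ee_pos: [0.5453, -0.1725, 0.0086]
orientation: [[-0.001, -0.122, -0.993], [-0.001, -0.993, 0.122], [-1.0, 0.001, 0.001]]
ft_force: [-0.1, 0.9, 0.7]
opening: 0.0466
```

Call:
{"api": "arm_command", "payload": {
  "moves": [
    [0,0,0,0,0,0],
    [0,0,0,0,0,0],
    [0,0,0,0,0,0],
    [0,0,0,0,0,0],
    [0,0,0,0,0,0]
  ]
}}

```text
clock: 21.0
ee_pos: [0.5454, -0.1724, 0.0089]
orientation: [[-0.0, -0.122, -0.993], [-0.001, -0.993, 0.122], [-1.0, 0.001, 0.0]]
ft_force: [-0.4, 0.2, -2.8]
opening: 0.0354
```

Regrasped with the tool half-turned. Lifting and carrying to the box.

Call:
{"api": "arm_command", "payload": {
  "moves": [
    [-0.02,0,0,0,0,0],
    [-0.06,0,0,0,0,0],
    [-0.1,0,0,0,0,0],
    [-0.135,-0.015,-0.005,0,0,0],
    [-0.16,-0.045,-0.01,0,0,0]
  ]
}}

```text
clock: 21.42
ee_pos: [0.5615, -0.1304, 0.173]
orientation: [[0.003, -0.125, -0.992], [-0.001, -0.992, 0.125], [-1.0, 0.001, -0.003]]
ft_force: [2.4, 0.4, -3.0]
opening: 0.0356
```

```bash
cat >> go.py <<'E'
Lt=np.array([-.0151,0,.0388])
EW=E0+.0035*by
def tap(pd,up=0.0,dx=0,L=Lt):
    R=Rflip(BY,np.radians(pd));return EW+dx*bx+np.array([0,0,up])-R@L,R
E
python3 -c "
from go import *
p,R=tap(20,.09);print(p)
delta(p,R)
p,R=tap(45,.03);print(p)
delta(p,R)
print(robot.get_obs()['joints'])"
```

```text
[0.6144 0.2149 0.1541]
t 21.4167 pos [ 0.5615 -0.1304  0.173 ] F [ 2.4052  0.4203 -2.9522] op 0.035592502124735026
delta [ 0.0186 -0.3493 -0.0095] [0.0399 0.3456 0.0061] n 0.34987867176768955 19.935842599160786
[0.611  0.2155 0.1118]
t 21.4167 pos [ 0.5615 -0.1304  0.173 ] F [ 2.4052  0.4203 -2.9522] op 0.035592502124735026
delta [ 0.0609 -0.3494 -0.0058] [0.0384 0.7819 0.0149] n 0.35475385350215566 44.859920254647406
[ 0.1123  0.2173 -0.258   0.0019 -1.0924  1.3328]
```

Call:
{"api": "arm_command", "payload": {
  "moves": [
    [0,-0.038,0,0,0.05,0],
    [0,-0.076,0,0,0.1,0],
    [0,-0.114,0,0,0.15,0],
    [0.0,-0.152,0,0.01,0.2,0],
    [0.0,-0.19,0,0.02,0.25,0]
  ]
}}

```text
clock: 21.83
ee_pos: [0.585, 0.0602, 0.1737]
orientation: [[0.252, -0.145, -0.957], [-0.033, -0.989, 0.141], [-0.967, -0.004, -0.254]]
ft_force: [1.5, -1.2, -2.2]
opening: 0.036
```

```bash
python3 -c "
from go import *
p,R=tap(40,.08);print(p)
delta(p,R)
print(robot.get_obs()['joints'])"
```

```text
[0.6123 0.2153 0.1584]
t 21.8333 pos [0.585  0.0602 0.1737] F [ 1.4632 -1.1865 -2.2126] op 0.035964248761511726
delta [ 0.0166 -0.1573 -0.0003] [0.0159 0.4414 0.013 ] n 0.15815427898781712 25.32039703742975
[ 0.5417  0.0851 -0.5419  0.2325 -0.7545  0.7288]
```

Call:
{"api": "arm_command", "payload": {
  "moves": [
    [0,-0.035,0,0,0.09,0],
    [0.003,-0.07,0,0,0.18,0],
    [0.006,-0.105,0,0.005,0.27,0],
    [0.009,-0.14,0,0.01,0.36,0.005],
    [0.012,-0.157,0,0.015,0.44,0.013]
  ]
}}

```text
clock: 22.25
ee_pos: [0.6248, 0.119, 0.1887]
orientation: [[0.521, -0.18, -0.834], [-0.116, -0.983, 0.14], [-0.845, 0.024, -0.533]]
ft_force: [2.4, -2.5, -0.4]
opening: 0.0355
```

```bash
python3 -c "
from go import *
p,R=tap(45,.03);print(p)
delta(p,R)
print(robot.get_obs()['joints'])"
```

```text
[0.611  0.2155 0.1118]
t 22.25 pos [0.6248 0.119  0.1887] F [ 2.4296 -2.5195 -0.3906] op 0.03547286148490212
delta [ 0.0467 -0.0943  0.0661] [ 0.0026  0.2227 -0.0285] n 0.12421988774736305 12.863211031550344
[ 0.5825  0.0433 -0.8896  1.08   -0.4498 -0.1371]
```

```bash
python3 - <<'E'
from ik import *
o=robot.get_obs()
fk.D.append((o['joints'],o['ee_pos']));v,r=fk.fit(fk.D);print(v,r.reshape(-1,3)[-1]);print(fk.fk(o['joints'],v)[1][:,0],o['orientation'][:,0])
import ik; ik.v=v
for pd,up in((35,.08),(40,.08),(40,.03),(40,0),(42,.03),(45,.03),(45,0)):
    p,R=tap(pd,up);s=ik.ik(p,R[:,0]);print(pd,up,s.x,s.cost,-roll(s.x,R)-1.571)
E
```

```text
[ 0.2428  0.318   0.2069 -0.0287  0.3329 -0.178   0.2658] [-0.0153 -0.0526 -0.0362]
[ 0.5213 -0.1158 -0.8455] [ 0.5213 -0.1158 -0.8455]
35 0.08 [ 0.8268  0.1798 -0.7513  1.1118 -0.5651] 1.8635822663518644e-23 -0.36805270692930825
40 0.08 [ 0.8609  0.193  -0.8472  1.3903 -0.5929] 1.196076932656824e-25 -0.6850164932378342
40 0.03 [ 0.8537  0.4185 -0.8711  1.67   -0.567 ] 0.0025709633819764313 -1.0483967483732308
40 0 [ 0.8479  0.5352 -0.8188  1.67   -0.5541] 0.00977644272283682 -1.075201397711897
42 0.03 [ 0.8655  0.4191 -0.8774  1.67   -0.5948] 0.004249914510461592 -1.0623367677074513
45 0.03 [ 0.8834  0.4223 -0.8866  1.67   -0.6371] 0.0075510402375365045 -1.0851920795896561
45 0 [ 0.8789  0.5458 -0.8329  1.67   -0.6274] 0.018064928515106743 -1.1191712578746553
```

```bash
cat > fk.py <<'E'
import numpy as np
from scipy.optimize import least_squares
from scipy.spatial.transform import Rotation as Ro
def Ry(a): return Ro.from_rotvec([0,-a,0]).as_matrix()
def fk(q,v):
    h,a,b,e,r0,d,L,c,d2,ax=v
    R1=Ro.from_rotvec([0,0,q[0]]).as_matrix()
    p=np.array([r0,d,h])+np.array([a*np.sin(q[1])+ax*np.cos(q[1]),0,a*np.cos(q[1])-ax*np.sin(q[1])])
    R=Ry(q[2]-q[1]);p=p+R@np.array([b,0,e])
    R=R@Ro.from_rotvec([-q[3],0,0]).as_matrix();p=p+R@np.array([0,d2,0])
    R=R@Ry(q[4]);p=p+R@np.array([L,0,c])
    return R1@p,R1@R
D=[([-9.0488e-01,3.5937e-01,1.1100e-02,-3.6e-04,-1.22407,-.288],[.2488,-.6269,.2023]),
([.7969,.2922,-.4565,-.0016,-.8217,-2.5329],[.4953,.2331,.0576]),
([.0549,.2073,-.2689,.0011,-1.0845,-1.7448],[.5497,-.1623,.1738]),
([.1644,.6176,.3189,-.1353,-1.7466,-1.8432],[.6158,-.0365,.1745]),
([.036,.2485,-.3071,.0025,-1.0089,.4932],[.5512,-.1729,.1364]),
([.1123,.2173,-.258,.0019,-1.0924,1.3328],[.5615,-.1304,.173]),
([.5417,.0851,-.5419,.2325,-.7545,.7288],[.585,.0602,.1737]),
([.5825,.0433,-.8896,1.08,-.4498,-.1371],[.6248,.119,.1887])]
def fit(D,mask=None):
    f=lambda v:np.r_[np.concatenate([fk(q,v)[0]-p for q,p in D]),1e-3*(v-np.array([.3,.35,.35,0,0.05,0,.3,0,-.15,0]))]
    s=least_squares(f,[.3,.35,.35,0,.05,-.1,.3,0,-.1,0]);return s.x,s.fun[:3*len(D)]
if __name__=='__main__':
    np.set_printoptions(precision=4,suppress=True)
    v,r=fit(D);print(v);print(r.reshape(-1,3))
E
python3 fk.py
```

```text
[ 0.1985  0.6017  0.4638  0.0002 -0.0003  0.0001  0.4013 -0.0001 -0.1919
  0.0001]
[[-0.     -0.     -0.    ]
 [ 0.     -0.      0.    ]
 [ 0.      0.     -0.    ]
 [ 0.      0.      0.    ]
 [-0.     -0.     -0.    ]
 [-0.      0.      0.    ]
 [ 0.      0.0001  0.    ]
 [ 0.     -0.     -0.    ]]
```

The kinematic model is now exact. IK for the tap poses:

```bash
python3 - <<'E'
from ik import *
for pd,up in((0,.08),(20,.08),(30,.08),(35,.08),(40,.08),(40,.03),(40,0),(45,.03),(45,0)):
    p,R=tap(pd,up);s=ik(p,R[:,0]);print(pd,up,s.x,s.cost,-roll(s.x,R)-1.571)
print('shift y')
for y in(-.04,.04):
  for pd in (35,40,45):
    p,R=tap(pd,.0);p=p+y*by;s=ik(p,R[:,0]);print(y,pd,s.x,s.cost,-roll(s.x,R)-1.571)
print('yaw')
for dy in(-.5,-.3,.3,.5,.8):
  for pd in (30,40,45):
    R=Rflip(BY+dy,np.radians(pd));p=EW-R@Lt;s=ik(p,R[:,0]);print(dy,pd,s.x,s.cost,-roll(s.x,R)-1.571)
E
```

```text
0 0.08 [ 0.6389  0.3677 -0.1485 -0.     -1.0546] 2.1763441502878653e-25 0.7667350823455681
20 0.08 [ 0.7816  0.197  -0.5984  0.4943 -0.6249] 1.668501888188389e-26 0.24177758622952017
30 0.08 [ 0.7274  0.1347 -0.8574  1.0742 -0.4587] 7.001496610874874e-20 -0.2778819491798503
35 0.08 [ 0.6259  0.1153 -0.9482  1.4599 -0.4228] 3.9622328570896376e-21 -0.5704108276559987
40 0.08 [ 0.5846  0.1119 -0.9835  1.67   -0.4584] 0.0003152831396646067 -0.7416726283403006
40 0.03 [ 0.5949  0.196  -0.976   1.67   -0.4719] 0.004194234868215498 -0.7822782700810785
40 0 [ 0.6015  0.2494 -0.9683  1.67   -0.481 ] 0.0085172546780926 -0.8066967090852866
45 0.03 [ 0.6512  0.2094 -0.9841  1.67   -0.5647] 0.010460858086502461 -0.8417858772304969
45 0 [ 0.0123  0.2102 -0.8393 -3.03   -0.2381] 0.012190971479414251 -1.8093150546641965
shift y
-0.04 35 [-0.03    0.191  -0.7578 -3.03   -0.    ] 0.0032291268063421915 -1.7925034219279308
-0.04 40 [-0.0388  0.1828 -0.8085 -3.03   -0.1032] 0.0045356121789633455 -1.7802408791544873
-0.04 45 [-0.0533  0.191  -0.8854 -3.03   -0.2757] 0.006386139601554076 -1.759128875805876
[... 949 characters left out ...]
4 -0.6893 -2.7998 -0.0458] 0.0005106388025954188 -1.8604143279752594
0.3 45 [ 0.0376  0.2143 -0.7331 -2.7326 -0.1737] 4.7687515265618004e-24 -1.9055186668762554
0.5 30 [ 0.3479  0.2121 -0.9349  1.67   -0.0155] 0.005291388395852171 -0.11120025523044119
0.5 40 [ 0.1132  0.2244 -0.6244 -2.4604 -0.0758] 0.00952095014631814 -2.0929507506582583
0.5 45 [ 0.2548  0.2061 -0.5253 -1.8786 -0.041 ] 0.002689045409370348 -2.7809214553598505
0.8 30 [ 0.6761  0.2284 -0.7874  0.2948 -0.0368] 5.665916389670781e-05 1.2402799524788264
0.8 40 [ 0.6576  0.2126 -0.6552 -0.403  -0.    ] 0.00012289189582472207 -4.326787217552232
0.8 45 [ 0.4967  0.2012 -0.5182 -0.9456 -0.1205] 8.228535687394465e-31 -3.67230868591066
```

A yaw of about -0.5 rad relative to the box gives joint margin at 40–45°. I'll check margins and the straight path.

```bash
python3 - <<'E'
from ik import *
from scipy.spatial.transform import Slerp
def T(dy,pd,up,y=-.012):
    R=Rflip(BY+dy,np.radians(pd));return EW+y*by+np.array([0,0,up])-R@Lt,R
for dy in(-.5,-.6,-.7,-.9):
  for pd,up in((44,.06),(44,0)):
    p,R=T(dy,pd,up);s=ik(p,R[:,0]);print(dy,pd,up,s.x,s.cost,-roll(s.x,R)-1.571)
o=robot.get_obs();q=o['joints'][:5].copy()
p1,R1=T(-.6,44,.05);S=Slerp([0,1],Ro.from_matrix([o['orientation'],R1]))
print(delta(p1,R1))
for t in np.linspace(0,1,9):
    p=o['ee_pos']*(1-t)+p1*t;R=S([t]).as_matrix()[0]
    s=least_squares(lambda q:(lambda P,RR:np.r_[(P-p)*5,RR[:,0]-R[:,0]])(*fk.fk(q,v)),q,bounds=(lo,hi));q=s.x;print(t,q,s.cost,-roll(q,R)-1.571)
E
```

```text
-0.5 44 0.06 [ 0.8964  0.2767 -0.8634  1.17   -0.8548] 1.865952681875501e-20 -0.9846016341060138
-0.5 44 0 [ 0.8327  0.3595 -0.9252  1.3516 -0.7892] 1.5930034933247296e-22 -1.163240822895969
-0.6 44 0.06 [ 0.934   0.3115 -0.7985  1.0454 -0.9213] 5.7700861133841586e-30 -0.9841361165970355
-0.6 44 0 [ 0.8888  0.3911 -0.8625  1.1875 -0.8427] 1.5403185227200583e-19 -1.1413793264489318
-0.7 44 0.06 [ 0.9571  0.3464 -0.7301  0.9381 -0.9869] 8.206872183079394e-23 -0.9876602204019809
-0.7 44 0 [ 0.9261  0.4233 -0.7935  1.0468 -0.8993] 4.678045316317708e-29 -1.1242210997832796
-0.9 44 0.06 [ 0.9716  0.4146 -0.5879  0.7622 -1.117 ] 3.459265905881279e-21 -1.0065501871991223
-0.9 44 0 [ 0.9579  0.4871 -0.6464  0.823  -1.0203] 2.9290505559213276e-30 -1.1076269552398794
t 22.25 pos [0.6248 0.119  0.1887] F [ 2.4296 -2.5195 -0.3906] op 0.03547286148490212
delta [ 0.0279 -0.06    0.0612] [0.4746 0.1922 0.343 ] n 0.09012721821856376 35.311973215615346
(array([ 0.0279, -0.06  ,  0.0612]), array([0.4746, 0.1922, 0.343 ]))
0.0 [ 0.5826  0.0432 -0.8895  1.0797 -0.4499] 1.079551600711391e-25 -0.13708706374622204
0.125 [ 0.6037  0.0629 -0.911   1.1765 -0.4906] 8.48574226790898e-25 -0.31726807660824874
0.25 [ 0.6394  0.0884 -0.92    1.2272 -0.5452] 1.380457022369231e-19 -0.46612240667469407
0.375 [ 0.6854  0.119  -0.9196  1.2425 -0.607 ] 1.3259383985363788e-19 -0.5909756838710676
0.5 [ 0.7365  0.1541 -0.9113  1.2323 -0.6709] 7.757645815991786e-31 -0.6978141004340135
0.625 [ 0.7888  0.1929 -0.8957  1.2045 -0.734 ] 1.6670849598615914e-30 -0.7907324001515441
0.75 [ 0.8392  0.2346 -0.8734  1.1651 -0.7946] 1.6229882891707308e-22 -0.8724115484943465
0.875 [ 0.8858  0.2786 -0.8447  1.118  -0.8521] 3.566935756717534e-23 -0.9446839806808645
1.0 [ 0.9275  0.3241 -0.8101  1.0664 -0.9069] 2.5376141154837673e-26 -1.0089395752661154
```

Call:
{"api": "arm_command", "payload": {
  "moves": [
    [0.005,-0.011,0.011,0.087,0.035,0.063],
    [0.01,-0.022,0.022,0.174,0.07,0.126],
    [0.015,-0.033,0.034,0.261,0.106,0.189],
    [0.02,-0.045,0.046,0.35,0.14,0.25],
    [0.025,-0.055,0.056,0.43,0.174,0.31]
  ]
}}

```text
clock: 22.67
ee_pos: [0.6003, 0.1779, 0.1368]
orientation: [[0.518, -0.641, -0.567], [-0.438, -0.768, 0.468], [-0.735, 0.006, -0.678]]
ft_force: [1.8, -0.5, -1.9]
opening: 0.0359
```

```bash
cat >> go.py <<'E'
def T(dy,pd,up,y=-.012,dx=0):
    R=Rflip(BY+dy,np.radians(pd));return EW+y*by+dx*bx+np.array([0,0,up])-R@Lt,R
def where(L=Lt):
    o=robot.get_obs();q=o['ee_pos']+o['orientation']@L;d=q-EW;print('t',o['clock'],'rim rel edge',d@bx,d@by,d[2],'pitch',np.degrees(np.arcsin(o['orientation'][2,2]*-1)),'F',o['ft_force'],o['joints'])
E
python3 -c "
from go import *
where()
p,R=T(-.6,44,.03);delta(p,R)"
```

```text
t 22.6667 rim rel edge 0.0002789281927845897 -0.019294825885510705 0.05656028344529082 pitch 42.72209134392871 F [ 1.8196 -0.5464 -1.885 ] [ 0.8934  0.2817 -0.8462  1.1177 -0.8547 -0.9577]
t 22.6667 pos [0.6003 0.1779 0.1368] F [ 1.8196 -0.5464 -1.885 ] op 0.03594009261086186
delta [ 0.0159 -0.0036  0.0206] [0.0546 0.0221 0.043 ] n 0.026290814053430027 4.175280398060537
```

Call:
{"api": "arm_command", "payload": {
  "moves": [
    [0.005,-0.001,0.006,0.02,0.01,0.015],
    [0.011,-0.003,0.014,0.04,0.02,0.03],
    [0.016,-0.0036,0.0206,0.055,0.022,0.043],
    [0.016,-0.0036,0.0206,0.055,0.022,0.043],
    [0.016,-0.0036,0.0206,0.055,0.022,0.043]
  ]
}}

```text
clock: 23.08
ee_pos: [0.5991, 0.183, 0.1108]
orientation: [[0.501, -0.692, -0.52], [-0.481, -0.721, 0.498], [-0.72, 0.001, -0.694]]
ft_force: [-0.3, -0.3, -1.3]
opening: 0.0354
```

```bash
python3 -c "
from go import *
where()
c=wcap('w12.png');s=cap('side','s12.png');where()
im=s['image'][280:420,240:400];cv2.imwrite('pics/s12c.png',cv2.resize(im,None,fx=4,fy=4,interpolation=2))
p,R=T(-.6,44,.0);delta(p,R)"
```

```text
t 23.0833 rim rel edge 6.624752038361495e-05 -0.012282629244689784 0.029694016535175907 pitch 43.97238877632473 F [-0.3337 -0.2581 -1.2659] [ 0.9128  0.3506 -0.8322  1.1116 -0.8789 -1.0595]
t 23.1833 rim rel edge 0.00036824137818347087 -0.012520236351877443 0.030653793352086206 pitch 43.9774708942237 F [ 0.3053 -0.3548 -2.1527] [ 0.9122  0.3489 -0.8323  1.1118 -0.8792 -1.0597]
t 23.1833 pos [0.5994 0.1827 0.1117] F [ 0.3053 -0.3548 -2.1527] op 0.03544973796451021
delta [ 0.0216 -0.0002  0.0217] [-0.0011  0.0004  0.0003] n 0.03064576611582767 0.07067703820235198
```

View pics/w12.png

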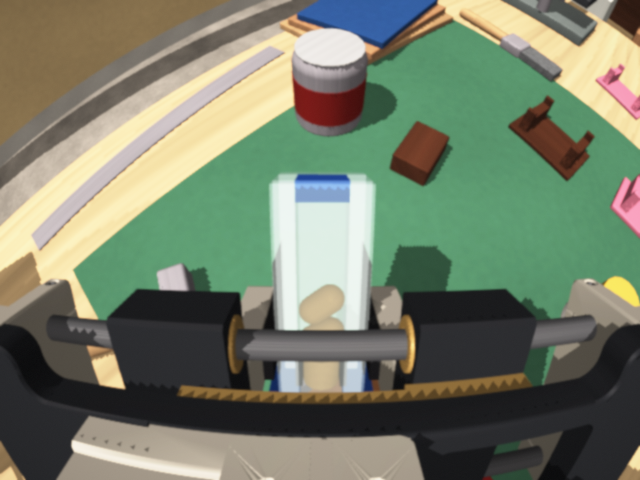

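View pics/s12c.png

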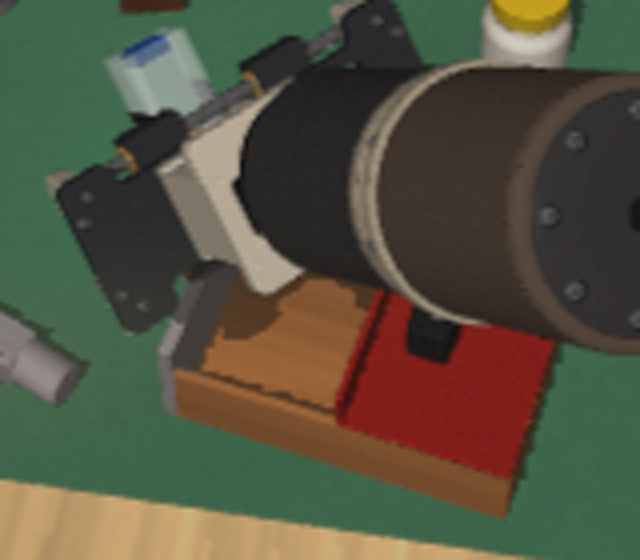

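Everything is clear. First a slow approach to find the touch height.

Call:
{"api": "arm_command", "payload": {
  "moves": [
    [0.006,0,0.006,0,0,0],
    [0.012,0,0.012,0,0,0],
    [0.016,0,0.016,0,0,0],
    [0.0175,0,0.0175,0,0,0],
    [0.0185,0,0.0185,0,0,0]
  ]
}}

```text
clock: 23.6
ee_pos: [0.5989, 0.1824, 0.0849]
orientation: [[0.5, -0.693, -0.519], [-0.481, -0.721, 0.499], [-0.72, 0.0, -0.694]]
ft_force: [-0.9, 0.7, -3.0]
opening: 0.0357
```

Call:
{"api": "arm_command", "payload": {
  "moves": [
    [0.0007,0,0.0007,0,0,0],
    [0.0014,0,0.0014,0,0,0],
    [0.0021,0,0.0021,0,0,0],
    [0.0028,0,0.0028,0,0,0],
    [0.0028,0,0.0028,0,0,0]
  ]
}}

```text
clock: 24.02
ee_pos: [0.5989, 0.1826, 0.0809]
orientation: [[0.501, -0.693, -0.519], [-0.481, -0.721, 0.499], [-0.72, -0.0, -0.694]]
ft_force: [0.3, -0.2, -1.8]
opening: 0.0358
```

```bash
python3 -c "
from go import *
where()"
```

```text
t 24.0167 rim rel edge -0.00010019363425088792 -0.012719872239218132 -0.00014910385077170074 pitch 43.9802142855273 F [ 0.3342 -0.1738 -1.795 ] [ 0.8882  0.391  -0.8633  1.1878 -0.8421 -1.1421]
```

Call:
{"api": "arm_command", "payload": {
  "moves": [
    [0.0007,0,0.0007,0,0,0],
    [0.0014,0,0.0014,0,0,0],
    [0.0021,0,0.0021,0,0,0],
    [0.0028,0,0.0028,0,0,0],
    [0.0028,0,0.0028,0,0,0]
  ]
}}

```text
clock: 24.43
ee_pos: [0.5995, 0.1826, 0.0797]
orientation: [[0.504, -0.693, -0.516], [-0.482, -0.721, 0.498], [-0.717, -0.002, -0.697]]
ft_force: [-12.3, -0.2, 18.5]
opening: 0.0357
```

```bash
python3 -c "
from go import *
where()"
```

```text
t 24.4333 rim rel edge 0.0005516103157693046 -0.012669835804582905 -0.0014801565159826557 pitch 44.201193641954724 F [-12.2809  -0.202   18.5226] [ 0.8857  0.3937 -0.8666  1.1991 -0.842  -1.1529]
```

Touch found (18 N at about 1 mm below nominal). Now brisk taps along the grasp–rim line.

Call:
{"api": "arm_command", "payload": {
  "moves": [
    [-0.0145,0,-0.0215,0,0,0],
    [-0.0145,0,-0.0215,0,0,0],
    [0.0015,0,0.002,0,0,0],
    [-0.0145,0,-0.0215,0,0,0],
    [-0.0145,0,-0.0215,0,0,0]
  ]
}}

```text
clock: 24.85
ee_pos: [0.6043, 0.1792, 0.1067]
orientation: [[0.504, -0.693, -0.515], [-0.482, -0.721, 0.498], [-0.716, -0.002, -0.698]]
ft_force: [0.3, 0.3, -1.5]
opening: 0.0356
```

```bash
python3 -c "
from go import *
where();c=wcap('w13.png');im=c['image'][150:480,220:420];cv2.imwrite('pics/w13c.png',cv2.resize(im,None,fx=1.8,fy=1.8))"
```

```text
t 24.85 rim rel edge 0.0058859567967322985 -0.015221777777326495 0.02546950021986598 pitch 44.25529897671787 F [ 0.3474  0.292  -1.4919] [ 0.8936  0.3579 -0.8396  1.143  -0.8697 -1.0788]
```

View pics/w13c.png

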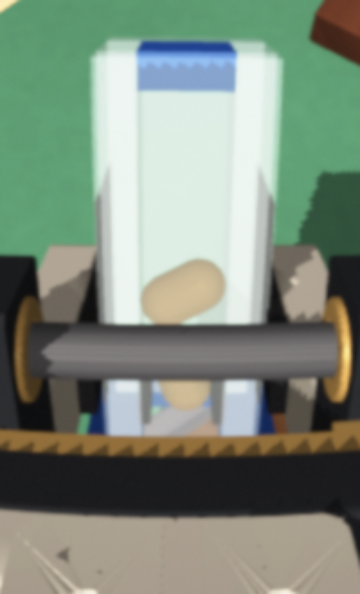

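Call:
{"api": "arm_command", "payload": {
  "moves": [
    [0.016,0,0.0235,0,0,0],
    [0,0,0,0,0,0],
    [0,0,0,0,0,0],
    [0.016,0,0.0235,0,0,0],
    [0,0,0,0,0,0]
  ]
}}

```text
clock: 25.32
ee_pos: [0.6024, 0.1794, 0.0988]
orientation: [[0.501, -0.692, -0.52], [-0.485, -0.722, 0.493], [-0.717, 0.005, -0.697]]
ft_force: [-0.5, -1.8, -3.0]
opening: 0.0356
```

```bash
python3 -c "
from go import *
where();c=wcap('w14.png');im=c['image'][150:480,220:420];cv2.imwrite('pics/w14c.png',cv2.resize(im,None,fx=1.8,fy=1.8))
s=cap('side','s14.png');im=s['image'][300:420,260:400];cv2.imwrite('pics/s14c.png',cv2.resize(im,None,fx=5,fy=5,interpolation=2))"
```

```text
t 25.3167 rim rel edge 0.003875307891852616 -0.01544995164169202 0.017580265352400717 pitch 44.22674407700641 F [-0.4853 -1.8224 -3.0329] [ 0.8935  0.3693 -0.8452  1.151  -0.8642 -1.0894]
```

View pics/w14c.png

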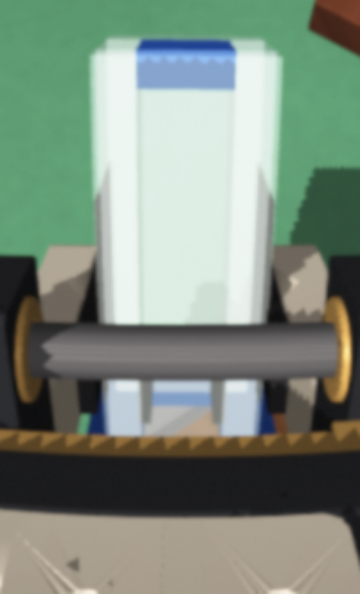

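View pics/s14c.png

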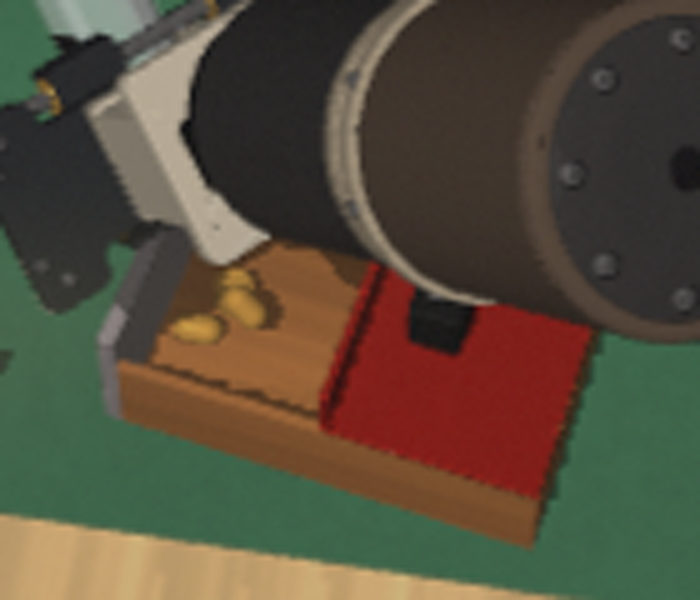

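All three studs are lying in the compartment (side crop about (200,325), (245,305), (238,278)) and the tube is empty. Returning the tube, after a check of the path.

```bash
cat > path.py <<'E'
from ik import *
from scipy.spatial.transform import Slerp
def check(wps):
    o=robot.get_obs();p0,R0=o['ee_pos'],o['orientation'];q=o['joints'][:5].copy();RR0=R0;pp0=p0
    for p1,R1 in wps:
        p1=np.array(p1);S=Slerp([0,1],Ro.from_matrix([R0,R1]))
        for t in (.25,.5,.75,1):
            p=p0*(1-t)+p1*t;R=S([t]).as_matrix()[0]
            s=least_squares(lambda q:(lambda P,M:np.r_[(P-p)*5,M[:,0]-R[:,0]])(*fk.fk(q,v)),q,bounds=(lo,hi));q=s.x
            print(round(t,2),q,'%.1e'%s.cost,round(-roll(q,R)-1.571,3))
        print('shift',RR0.T@(p1-pp0),Ro.from_matrix(RR0.T@R1).as_rotvec());p0,R0=p1,R1
E
python3 - <<'E'
from path import *
check([([.60,.14,.19],Rflip(-.5,.5)),([.585,.06,.19],Rflip(-.25,.2)),([.56,-.13,.18],Rflip(TY,0))])
E
```

```text
0.25 [ 0.8593  0.2777 -0.8439  1.1042 -0.8109] 1.7e-23 -0.924
0.5 [ 0.8306  0.2075 -0.8297  1.0253 -0.7637] 2.8e-27 -0.739
0.75 [ 0.8071  0.148  -0.7935  0.9055 -0.7364] 3.5e-22 -0.524
1 [ 0.7836  0.1007 -0.7332  0.7544 -0.736 ] 1.2e-18 -0.284
shift [-0.0423  0.0317 -0.0751] [-0.2174 -0.271  -0.1543]
0.25 [ 0.7354  0.0847 -0.6817  0.6083 -0.7339] 1.7e-29 -0.045
0.5 [ 0.6779  0.081  -0.6117  0.4541 -0.7603] 1.0e-30 0.206
0.75 [ 0.609   0.0893 -0.5298  0.3083 -0.8123] 1.8e-20 0.453
1 [ 0.5316  0.1084 -0.4433  0.1819 -0.8843] 2.8e-20 0.683
shift [-0.0114  0.0997 -0.1073] [-0.4645 -0.5603 -0.2398]
0.25 [ 0.4251  0.1199 -0.4008  0.1141 -0.9343] 1.9e-20 0.865
0.5 [ 0.3174  0.1418 -0.3532  0.061  -0.9905] 2.2e-20 1.036
0.75 [ 0.2121  0.1729 -0.302   0.0232 -1.0502] 3.9e-21 1.194
1 [ 0.1121  0.2117 -0.2476 -0.     -1.1114] 1.4e-22 1.337
shift [ 0.0745  0.2541 -0.1823] [-0.6129 -0.7462 -0.2437]
```

Call:
{"api": "arm_command", "payload": {
  "moves": [
    [-0.014,0.01,-0.024,-0.07,-0.09,-0.05],
    [-0.028,0.02,-0.05,-0.145,-0.18,-0.1],
    [-0.042,0.032,-0.075,-0.217,-0.271,-0.154],
    [-0.034,0.06,-0.088,-0.31,-0.38,-0.185],
    [-0.024,0.08,-0.098,-0.39,-0.47,-0.21]
  ]
}}

```text
clock: 25.83
ee_pos: [0.5918, 0.1002, 0.1923]
orientation: [[0.389, -0.47, -0.792], [-0.229, -0.882, 0.411], [-0.892, 0.022, -0.451]]
ft_force: [-0.0, -1.1, -1.6]
opening: 0.0359
```

```bash
python3 - <<'E'
from path import *
delta([.585,.06,.19],Rflip(-.25,.2))
delta([.56,-.13,.15],Rflip(TY))
E
```

```text
t 25.8333 pos [0.5918 0.1002 0.1923] F [-0.0445 -1.0501 -1.6425] op 0.03593587130107634
delta [ 0.0086  0.0386 -0.0101] [-0.2198 -0.2645 -0.0993] n 0.0408122106974352 20.509209707667736
t 25.8333 pos [0.5918 0.1002 0.1923] F [-0.0445 -1.0501 -1.6425] op 0.03593587130107634
delta [ 0.0782  0.2171 -0.0503] [-0.3556 -0.4591 -0.1072] n 0.23618312988534607 33.833409926985865
```

Call:
{"api": "arm_command", "payload": {
  "moves": [
    [0.006,0.035,-0.01,-0.07,-0.09,-0.02],
    [0.014,0.07,-0.018,-0.14,-0.18,-0.04],
    [0.025,0.105,-0.026,-0.21,-0.275,-0.065],
    [0.038,0.14,-0.034,-0.285,-0.37,-0.085],
    [0.052,0.175,-0.042,-0.355,-0.459,-0.107]
  ]
}}

```text
clock: 26.25
ee_pos: [0.573, -0.0218, 0.1815]
orientation: [[0.17, -0.277, -0.946], [-0.095, -0.96, 0.264], [-0.981, 0.045, -0.19]]
ft_force: [1.0, -0.9, -1.6]
opening: 0.0356
```

```bash
python3 - <<'E'
from path import *
delta([.5475,-.1738,.1],Rflip(TY))
E
```

```text
t 26.25 pos [ 0.573  -0.0218  0.1815] F [ 0.988  -0.9492 -1.5634] op 0.035558208999592625
delta [ 0.0901  0.1492 -0.0006] [-0.1544 -0.187  -0.0599] n 0.17430849871230258 14.31019497526233
```

Call:
{"api": "arm_command", "payload": {
  "moves": [
    [0.01,0.035,0,-0.05,-0.06,-0.02],
    [0.03,0.075,0,-0.1,-0.12,-0.04],
    [0.05,0.11,0,-0.154,-0.187,-0.06],
    [0.07,0.14,-0.001,-0.154,-0.187,-0.06],
    [0.08,0.151,-0.001,-0.154,-0.187,-0.06]
  ]
}}

```text
clock: 26.67
ee_pos: [0.5448, -0.178, 0.1088]
orientation: [[-0.001, -0.125, -0.992], [0.001, -0.992, 0.125], [-1.0, -0.001, 0.001]]
ft_force: [-0.2, 1.0, -1.7]
opening: 0.0353
```

```bash
python3 - <<'E'
from path import *
c=wcap('w15.png')
im=c['image'][60:400,180:460];cv2.imwrite('pics/w15c.png',cv2.resize(im,None,fx=1.7,fy=1.7))
delta([.5486,-.1761,.06],Rflip(TY))
E
```

```text
t 26.7167 pos [ 0.5423 -0.1794  0.1059] F [-0.1025 -2.1966 -4.0759] op 0.035977795159938306
delta [ 0.0459 -0.004  -0.0061] [-0.0053  0.0055  0.0001] n 0.046459673431617804 0.43898531521095746
```

View pics/w15c.png

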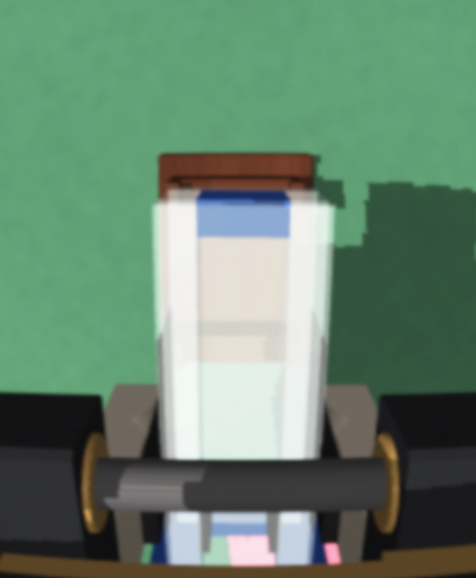

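```bash
python3 - <<'E'
from go import *
c=wload('w15.png')
for y in(-.018,.018):
  for dx in(-.018,.018):
    print(wproj(c,c['p']+c['R']@np.array([-.0391+dx,y,-.0612])))
c=wload('w12.png')
for y in(-.018,.018): print('w12',wproj(c,c['p']+c['R']@np.array([-.0571,y,-.0612])))
E
```

```text
[268.8668 181.7591]
[280.3293 170.8559]
[375.1306 181.9887]
[363.407  171.0338]
w12 [267.7509 182.4955]
w12 [373.4075 182.546 ]
```

The tube is unrotated in the grip: its end face projects within 3 px of where it should. Lowering, centred on the cradle.

Call:
{"api": "arm_command", "payload": {
  "moves": [
    [0.005,-0.004,-0.006,-0.005,0.005,0],
    [0.02,-0.004,-0.006,-0.005,0.005,0],
    [0.04,-0.004,-0.006,-0.005,0.005,0],
    [0.055,-0.004,-0.006,-0.005,0.005,0],
    [0.06,-0.004,-0.006,-0.005,0.005,0]
  ]
}}

```text
clock: 27.13
ee_pos: [0.5472, -0.1753, 0.0441]
orientation: [[-0.003, -0.122, -0.993], [0.001, -0.993, 0.122], [-1.0, -0.0, 0.003]]
ft_force: [-0.5, 0.1, 0.0]
opening: 0.0356
```

```bash
python3 - <<'E'
from go import *
delta([.5486,-.1761,.011],Rflip(TY))
E
```

```text
t 27.1333 pos [ 0.5472 -0.1753  0.0441] F [-0.4766  0.0521  0.0363] op 0.03563830051295563
delta [ 0.0331  0.0006 -0.0016] [-0.0004  0.0028  0.0002] n 0.0331298641505907 0.16189715617527406
```

Call:
{"api": "arm_command", "payload": {
  "moves": [
    [0.01,0.0005,-0.0015,0,0.003,0],
    [0.018,0.0005,-0.0015,0,0.003,0],
    [0.025,0.0005,-0.0015,0,0.003,0],
    [0.029,0.0005,-0.0015,0,0.003,0],
    [0.031,0.0005,-0.0015,0,0.003,0]
  ]
}}

```text
clock: 27.55
ee_pos: [0.5485, -0.1758, 0.0129]
orientation: [[0.0, -0.122, -0.993], [0.0, -0.993, 0.122], [-1.0, -0.0, -0.0]]
ft_force: [0.3, -0.3, -1.7]
opening: 0.0355
```

Call:
{"api": "arm_command", "payload": {
  "moves": [
    [0.0007,0,0,0,0,0],
    [0.0014,0,0,0,0,0],
    [0.002,0,0,0,0,0],
    [0.002,0,0,0,0,0],
    [0.002,0,0,0,0,0]
  ]
}}

```text
clock: 27.97
ee_pos: [0.5486, -0.1758, 0.0111]
orientation: [[0.0, -0.122, -0.993], [0.0, -0.993, 0.122], [-1.0, -0.0, -0.0]]
ft_force: [-0.4, -0.6, -2.1]
opening: 0.0359
```

Call:
{"api": "arm_command", "payload": {
  "moves": [
    [0.0007,0,0,0,0,0],
    [0.0013,0,0,0,0,0],
    [0.0018,0,0,0,0,0],
    [0.0018,0,0,0,0,0],
    [0.0018,0,0,0,0,0]
  ]
}}

```text
clock: 28.38
ee_pos: [0.5487, -0.1758, 0.0093]
orientation: [[0.0, -0.122, -0.993], [0.0, -0.993, 0.122], [-1.0, -0.0, -0.0]]
ft_force: [-0.7, 0.4, -2.1]
opening: 0.0355
```

Call:
{"api": "arm_command", "payload": {
  "moves": [
    [0,0,0,0,0,0],
    [0,0,0,0,0,0],
    [0,0,0,0,0,0],
    [0,0,0,0,0,0],
    [0,0,0,0,0,0]
  ],
  "grip": 0.85
}}

```text
clock: 28.8
ee_pos: [0.5488, -0.1759, 0.0094]
orientation: [[0.001, -0.122, -0.993], [0.0, -0.993, 0.122], [-1.0, -0.0, -0.001]]
ft_force: [0.2, 0.1, 0.7]
opening: 0.0633
```

Call:
{"api": "arm_command", "payload": {
  "moves": [
    [-0.02,0,0,0,0,0],
    [-0.05,0,0,0,0,0],
    [-0.085,0,0,0,0,0],
    [-0.12,0,0,0,0,0],
    [-0.15,0,0.02,0,0,0]
  ]
}}

```text
clock: 29.22
ee_pos: [0.5314, -0.1739, 0.1617]
orientation: [[0.003, -0.121, -0.993], [-0.001, -0.993, 0.121], [-1.0, 0.001, -0.003]]
ft_force: [1.4, 0.4, 2.0]
opening: 0.0742
```

```bash
python3 - <<'E'
from go import *
c=wcap('w16.png')
im=cv2.convertScaleAbs(c['image'][100:300,240:440],alpha=1.4,beta=10);cv2.imwrite('pics/w16c.png',cv2.resize(im,None,fx=3,fy=3,interpolation=2))
E
```

```text
(no output)
```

View pics/w16c.png

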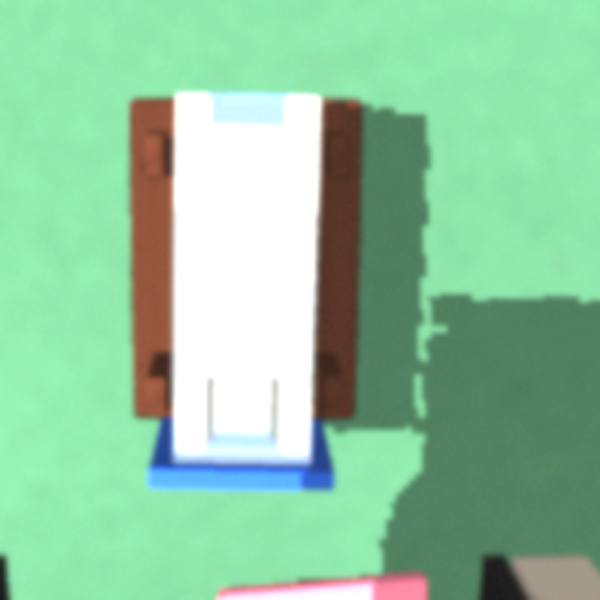

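```bash
python3 - <<'E'
from go import *
c=wload('w16.png')
W=lambda u,v,z:wonz(c,u/3+240,v/3+100,z)
P={}
for n,u,v,z in[('cl',174,93,.066),('cr',322,95,.066),('rl',149,488,.072),('rr',333,488,.072),('b1',131,100,.008),('b2',361,100,.008),('b3',135,416,.008),('b4',355,417,.008)]: P[n]=W(u,v,z)
cl=(P['cl']+P['cr'])/2;m=(P['rl']+P['rr'])/2;t=(cl+m)/2;a=cl-m;print('tube',t,np.linalg.norm(a[:2]),np.arctan2(a[1],a[0]))
cr=sum(P[k] for k in('b1','b2','b3','b4'))/4;d=t-cr;print('cradle',cr,'along',d@tx,'across',d@ty)
from path import *
kn=EW-.127*bx;print(kn)
check([(np.r_[kn[:2]+.0*bx[:2],.13],Rflip(BY))])
E
```

```text
tube [ 0.5603 -0.1774  0.069 ] 0.10014331046273478 -0.13708062875731747
cradle [ 0.56   -0.1777  0.008 ] along 0.00020053386767665085 across 0.0003960785688810642
[0.4481 0.2426 0.065 ]
0.25 [ 0.2485  0.1247 -0.4108  0.0031 -1.029 ] 1.8e-23 1.188
0.5 [ 0.4747  0.0948 -0.4695  0.0032 -1.0028] 7.9e-26 0.951
0.75 [ 0.6925  0.1034 -0.4833  0.0021 -0.9825] 4.6e-25 0.723
1 [ 0.8822  0.1498 -0.4514 -0.     -0.9696] 1.3e-28 0.523
shift [ 0.0364 -0.4036  0.1317] [ 0.0434 -0.0091 -0.    ]
```

The tube sits within 0.5 mm of the cradle centre. Now to close the cover.

Call:
{"api": "arm_command", "payload": {
  "moves": [
    [0,-0.04,0.013,0,0,0],
    [0,-0.08,0.026,0,0,0],
    [0,-0.12,0.039,0.01,0,0],
    [0,-0.16,0.052,0.02,0,0],
    [0,-0.2,0.065,0.03,0,0]
  ],
  "grip": 0.6
}}

```text
clock: 29.68
ee_pos: [0.4888, 0.0319, 0.1673]
orientation: [[0.01, -0.152, -0.988], [-0.001, -0.988, 0.152], [-1.0, -0.001, -0.01]]
ft_force: [1.0, 0.6, -0.3]
opening: 0.0531
```

Call:
{"api": "arm_command", "payload": {
  "moves": [
    [0,-0.04,0.013,0,0,0],
    [0,-0.08,0.026,0,0,0],
    [0,-0.12,0.039,0.005,0,0],
    [0,-0.16,0.052,0.01,0,0],
    [0,-0.19,0.062,0.013,0,0]
  ]
}}

```text
clock: 30.1
ee_pos: [0.4556, 0.2317, 0.167]
orientation: [[0.01, -0.164, -0.986], [-0.0, -0.986, 0.164], [-1.0, -0.002, -0.01]]
ft_force: [1.4, 0.0, 0.3]
opening: 0.0525
```

```bash
python3 - <<'E'
from go import *
delta([.4475,.2425,.085],Rflip(BY));delta([.4475,.2425,.034],Rflip(BY))
E
```

```text
t 30.1 pos [0.4556 0.2317 0.167 ] F [1.4389 0.0078 0.2703] op 0.05246780751676805
delta [ 0.0819 -0.0092  0.0106] [-0.0001 -0.0102  0.0016] n 0.08305867547279239 0.5941279148880135
t 30.1 pos [0.4556 0.2317 0.167 ] F [1.4389 0.0078 0.2703] op 0.05246780751676805
delta [ 0.1329 -0.0092  0.0111] [-0.0001 -0.0102  0.0016] n 0.13363699198226073 0.5941279148880135
```

Call:
{"api": "arm_command", "payload": {
  "moves": [
    [0.02,-0.009,0.011,0,-0.01,0],
    [0.045,-0.009,0.011,0,-0.01,0],
    [0.06,-0.009,0.011,0,-0.01,0],
    [0.06,-0.009,0.011,0,-0.01,0],
    [0.06,-0.009,0.011,0,-0.01,0]
  ]
}}

```text
clock: 30.52
ee_pos: [0.4465, 0.2419, 0.1065]
orientation: [[-0.001, -0.164, -0.986], [0.0, -0.986, 0.164], [-1.0, 0.0, 0.001]]
ft_force: [-0.1, 0.4, -0.8]
opening: 0.0526
```

```bash
python3 - <<'E'
from go import *
c=wcap('w17.png')
k=EW-.127*bx;k[2]=.0775;print(wproj(c,k))
delta([.4475,.2425,.034],Rflip(BY))
E
```

```text
[319.9166 261.6582]
t 30.5667 pos [0.4472 0.2424 0.1075] F [0.1233 0.619  0.5996] op 0.052730594864420374
delta [ 0.0735 -0.     -0.0002] [ 0.0001 -0.0007  0.0016] n 0.07348981697685983 0.10350654048207102
```

View pics/w17.png

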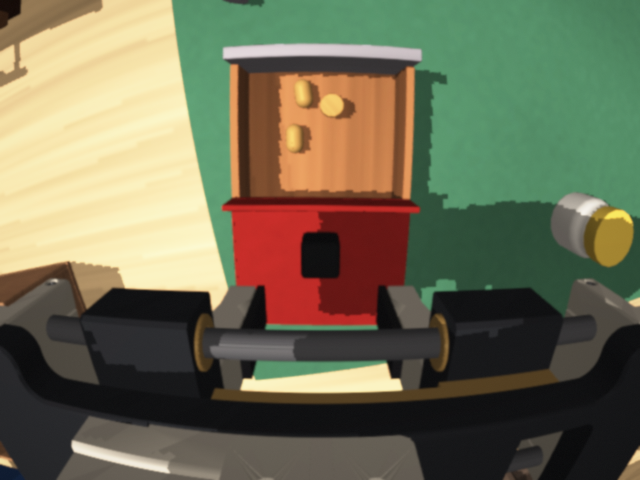

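All three studs are in the compartment at (303,93), (332,105) and (294,138), and the knob is at (321,258) as predicted. Descending and gripping.

Call:
{"api": "arm_command", "payload": {
  "moves": [
    [0.03,0,0,0,0,0],
    [0.055,0,0,0,0,0],
    [0.068,0,0,0,0,0],
    [0.073,0,0,0,0,0],
    [0.073,0,0,0,0,0]
  ]
}}

```text
clock: 30.98
ee_pos: [0.4476, 0.2423, 0.0346]
orientation: [[0.001, -0.165, -0.986], [0.001, -0.986, 0.165], [-1.0, -0.001, -0.001]]
ft_force: [0.4, 0.2, -0.5]
opening: 0.0527
```

Call:
{"api": "arm_command", "payload": {
  "moves": [
    [0,0,0,0,0,0],
    [0,0,0,0,0,0],
    [0,0,0,0,0,0],
    [0,0,0,0,0,0],
    [0,0,0,0,0,0]
  ],
  "grip": 0.0,
  "force": 25
}}

```text
clock: 31.4
ee_pos: [0.4479, 0.2426, 0.0353]
orientation: [[0.002, -0.165, -0.986], [0.002, -0.986, 0.165], [-1.0, -0.002, -0.001]]
ft_force: [0.9, -0.1, 0.4]
opening: 0.0248
```

Call:
{"api": "arm_command", "payload": {
  "moves": [
    [0,0,0,0,0,0],
    [0,0,0,0,0,0],
    [0,0,-0.008,0,0,0],
    [0,0,-0.02,0,0,0],
    [0,0,-0.035,0,0,0]
  ]
}}

```text
clock: 31.82
ee_pos: [0.4824, 0.2364, 0.0352]
orientation: [[0.001, -0.164, -0.986], [0.001, -0.986, 0.164], [-1.0, -0.001, -0.0]]
ft_force: [-3.3, -0.7, 0.1]
opening: 0.0238
```

Call:
{"api": "arm_command", "payload": {
  "moves": [
    [0,0,-0.015,0,0,0],
    [0,0,-0.03,0,0,0],
    [0,0,-0.042,0,0,0],
    [0,0,-0.049,0,0,0],
    [0,0,-0.051,0,0,0]
  ]
}}

```text
clock: 32.23
ee_pos: [0.532, 0.2275, 0.035]
orientation: [[-0.003, -0.166, -0.986], [0.001, -0.986, 0.166], [-1.0, -0.0, 0.003]]
ft_force: [-18.2, 5.6, 13.5]
opening: 0.0238
```

Call:
{"api": "arm_command", "payload": {
  "moves": [
    [0,0,-0.001,0,0,0],
    [0,0,-0.002,0,0,0],
    [0,0,-0.002,0,0,0],
    [0,0,-0.002,0,0,0],
    [0,0,-0.002,0,0,0]
  ]
}}

```text
clock: 32.65
ee_pos: [0.5319, 0.2275, 0.0351]
orientation: [[-0.006, -0.166, -0.986], [0.001, -0.986, 0.166], [-1.0, 0.0, 0.006]]
ft_force: [-15.3, 5.2, 8.8]
opening: 0.0238
```

At the stop with 18 N: TCP travel is 85 mm. Relax, release, rise and check.

Call:
{"api": "arm_command", "payload": {
  "moves": [
    [0,0,0.0005,0,0,0],
    [0,0,0.0005,0,0,0],
    [0,0,0.0005,0,0,0],
    [0,0,0.0005,0,0,0],
    [0,0,0.0005,0,0,0]
  ],
  "grip": 0.6
}}

```text
clock: 33.07
ee_pos: [0.5318, 0.2275, 0.035]
orientation: [[-0.006, -0.166, -0.986], [0.001, -0.986, 0.166], [-1.0, 0.0, 0.006]]
ft_force: [0.4, -0.2, -0.4]
opening: 0.0501
```

Call:
{"api": "arm_command", "payload": {
  "moves": [
    [-0.03,0,0,0,0,0],
    [-0.065,0,0,0,0,0],
    [-0.1,0,0,0,0,0],
    [-0.13,0,0.02,0,0,0],
    [-0.14,0,0.05,0,0,0]
  ]
}}

```text
clock: 33.48
ee_pos: [0.4864, 0.2368, 0.1797]
orientation: [[0.0, -0.168, -0.986], [0.004, -0.986, 0.168], [-1.0, -0.004, 0.001]]
ft_force: [-0.3, 1.3, 0.4]
opening: 0.0527
```

Call:
{"api": "arm_command", "payload": {
  "moves": [
    [0,0.03,0.02,0,0,0],
    [0,0.07,0.03,0,0,0],
    [0,0.11,0.04,0,0,0],
    [0,0.15,0.04,0,0,0],
    [0,0.15,0.04,0,0,0]
  ]
}}

```text
clock: 33.9
ee_pos: [0.4192, 0.091, 0.1793]
orientation: [[-0.0, -0.169, -0.986], [0.004, -0.986, 0.169], [-1.0, -0.004, 0.001]]
ft_force: [-0.4, -0.0, -0.2]
opening: 0.0525
```

```bash
python3 - <<'E'
from go import *
c=wcap('w18.png');t=cap('top','t18.png');s=cap('side','s18.png');print(robot.get_obs()['clock'])
E
```

```text
34.05
```

View pics/w18.png

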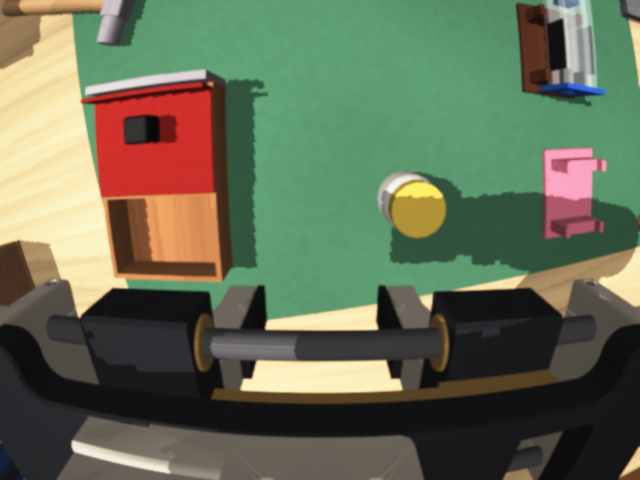

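View pics/s18.png

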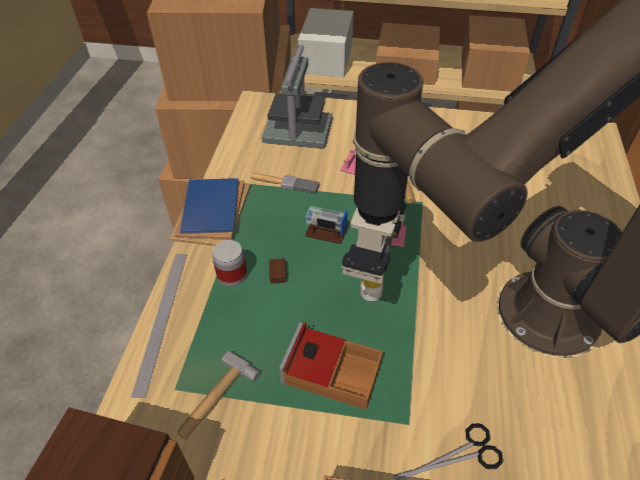

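View pics/t18.png

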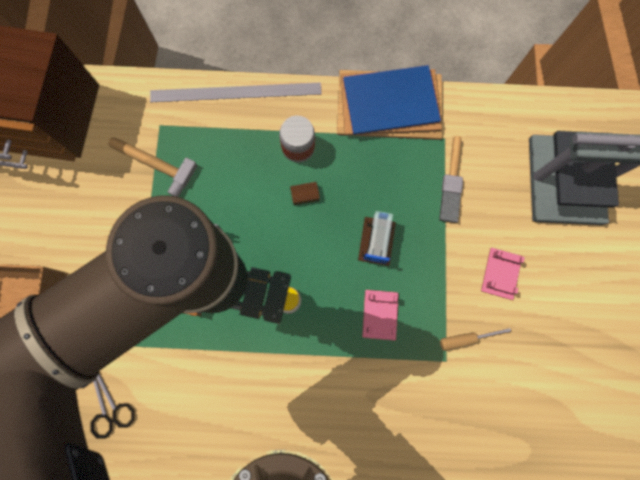

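```bash
python3 - <<'E'
from go import *
c=wload('w18.png')
for u in((103,196),(214,193)):
    p=wonz(c,*u,.0495);print((p-EW)@bx,(p-EW)@by)
o=robot.get_obs();print(o['clock'],o['qvel'])
print(robot.job_done())
E
```

```text
-0.10080246856438899 0.055897403948845195
-0.10254985444859999 -0.0602464908377822
34.05 [ 0.0196  0.0243  0.0144 -0.0005  0.0003 -0.0037]
the job is handed in; nothing more can be done
None
```

I slid the cover open to its stop, emptied the tube into the box, and laid the tube back in its cradle. I then slid the cover shut to its stop and handed the job in at 34 s of the 67 s allowed; no verdict came back.

**Tapping:** I tipped the tube to 44° and touched the rim on the steel edge slowly at 18 N, commanded one brisk tap, then two more. After the first, I could no longer see the big stud in the neck. After the next two, all three studs were lying in the compartment.

**Last checks:**
- **Studs:** all three were seen inside the compartment just before the cover was shut.
- **Tube:** it lies within about 0.5 mm of the cradle centre, in line to about 0.015 rad.
- **Cover:** it pressed on its stop at about 18 N after 85 mm of travel. In the picture the cover's near edge is about 12 mm from where it began, and its starting opening was about 12 mm, so it measures shut.
- **Bystanders:** none looked moved in the final pictures, judged by eye. The jar is partly hidden in the top and side views.
- **Gripper:** it was clear of everything at hand-in.

**What went wrong or disagreed:**
- **Finger length:** the finger ends came out about 22 mm behind the stated tool point. I missed the knob twice before finding this by a gentle touch on the cover.
- **Camera offset:** the fixed cameras and the wrist camera differed by 3 to 4 mm in y. I used the wrist camera.
- **Regrasp:** the first grip on the tube could not be tipped within the last joint's range. I set the tube back in its cradle and took it again with the tool turned half round. That set-down peaked at 83 N at the wrist, under the 120 N limit.
- **Skewed taps:** full tipping was only reachable with the tube turned about 0.6 rad from the box axis.

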